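# Load the can rack and clamp the row

## Robot

A 6-joint arm with a two-finger parallel gripper is mounted at the origin on a cart in front of the work surface, level with it; the furniture and walls round the work are solid. World frame = base frame: x ahead of the robot, y to its left, z up, the work surface at z = 0. Lengths are in m, angles in rad, forces in N, time in s.
With the tool pointing down it reaches from about 0.35 to 0.85 m from the base axis. Payload 8.1 kg.
Tool frame: the origin (TCP) lies on the centre line of the jaws, within the pads' length; the fingertips stand 22 mm ahead of it and the grasp point (between the pads) lies 3 mm ahead of it; z points along the fingers, y is the line along which they close (so a half turn about z gives the same grasp; the last joint's range is limited). The gripper opens to 93 mm and grips with 3 to 60 N. Pads are 15 mm wide; open, the fingers measure 128 mm over their backs; the gripper's body (75 mm by 188 mm) begins 65 mm behind the grasp point.
Start: joints at [1.033, 0.13, 1.488, -0, 1.523, -0.085], TCP at [0.262, 0.54, 0.241] pointing down, gripper open.
Joint ranges: [-2.96, 2.96], [-0.89, 2.26], [0.02, 2.5], [-1.34, 4.48], [0, 2.73], [-2.66, 2.66]. Speed limits (rad/s): [2.39, 2.39, 2.79, 3.14, 3.14, 3.14].

## Interface

Orientations are given as a rotation vector (axis times angle).
In Python, from plant import robot gives the robot as it stands.
- The arm moves only by the shell command python3 inch.py 'ROWS' [FORCE]. ROWS is one flat JSON list of numbers that holds 1 to 20 rows one after another, with no inner brackets; each row has 5 numbers: the finger opening in m, then dx, dy, dz in m, then a turn about the tool's z in rad; each row shifts and turns the commanded pose from where the row before left it, along the tool's axes as they then stand; what a row does not reach is not made up. A row lasts 1/10 s, in which the tool goes at most 0.05 m and 0.15 rad, less where a joint would pass 70% of its speed; a pose out of reach is approached as far as the arm can. The fingers move at their own pace and stop on an object; FORCE is the grip in N (left out, the last holds). Time passes only in rows, so rows that do not move let the fingers close. It prints the time, the measured TCP pose, the force, the opening and the grip force at its end. Input that does not fit is refused with a message, and nothing moves.
- robot.read_state(): the state, without advancing time (a new reading comes with each control period).
- robot.read_camera(name): name is "scene" or "side" or "wrist"; returns a dict with "image" (420x560x3 uint8, red, green, blue), "fx", "fy", "cx", "cy" (pixels), "dist" ([k1, k2, p1, p2, k3] as OpenCV has them; the pictures are not rectified), "R" (3x3) and "t" (3): a world point X has camera coordinates R X + t. Camera axes: x right, y down, z forward; pixel columns grow to the right and rows downward; lengths in m; the calibration is good to about 2 mm. A picture is of the moment at which its call begins. There is no depth.
- robot.close_job(): hands the job in; it is judged then, once.
The state is a dict: "t": time; "q": joint angles; "dq": joint speeds; "joint_torque": joint torques, N m; "tool_pos": TCP position; "orientation": TCP orientation; "force": force on the tool from outside, world axes, zero at the start; "wrist_torque": the same for the moment, N m; "opening": finger opening in m; "gripper_force": force on a finger pad.
Only numpy, scipy, OpenCV 4.12 (cv2) and the standard library are available. Lean on these libraries where they do the work, as an engineer would, in place of code of your own. Each camera call takes 0.05 s, during which the arm holds its last target. There are 200 camera calls.

## Task

Load the two spray cans that stand on the bench into the can rack: push them upright through the open mouth, one behind the other, so that they stand in single file with the can already there, between the guide rails. Then slide the rack's clamp jaw up behind the row until all three cans are held firmly between the jaw and the sprung pad at the far end, so that nothing rattles, but do not crush the cans. Do not knock any can over, and leave the things round the work where they are.

Things in the scene. Friction and masses are not known exactly. Their poses are not given: they have to be found in the camera images.
- rack: Grey rack for one row of cans, fixed to the bench: base plate 293 x 72 x 6 mm with a slot along its middle. Origin on the worktop; +x runs along the lane's middle line from the jaw end into the lane, +y to its left, z up (plate top z = 6 mm; plate from x = -156 to 137 mm). Between the jaw's face and the mouth (x = -22 mm) lies the open loading place, with room for one can at a time.
- lane_mouth (a point): Mouth of the lane: on its middle line on the plate's top, rack x = -22 mm; x points into the lane. Lower guide rails begin here: strips, rack z = 18 to 38 mm, inner faces 42 mm apart, with flared ends reaching 21 mm out from the mouth, opening to 62 mm. Uprights reach 35 mm from the middle line. The plate is slick (friction 0.25): cans pushed below mid-height slide on it, higher up they tip.
- neck_rods (a point): Midway between the starts of the two neck rods (6 mm thick, inner faces 34 mm apart, rack z = 85 to 92 mm, tips turned up to 97 mm): they run above the cans' shoulders beside the caps, so a can goes in only through the mouth, pushed by the next can or the jaw. Fingers (19 mm wide pads) holding a can across the lane above rack z = 45 mm can take its centre to 16 mm before this point.
- lane_end (a point): Point at rack x = 76 mm, z = 6 mm. A rubber-faced pad on springs ends the lane; its bracket is set along the slot and the setting is not reported: the pad's free face is 0 to 28 mm beyond this point, so where the row and the jaw come to stand must be felt. The pad yields from 2 N, about 2000 N/m, for 4 mm (10 N), then is solid. A full row is 3 x 38 mm long.
- clamp_jaw (a joint): Travel of the clamp jaw along the lane in m: 0 = fully back, 0.115 = end; grows towards the cans. Its face is at rack x = -100 mm + travel. The jaw is stiff: about 9 N moves it, it stays where it is left, and slips back only if pushed by more. A row force of 3 to 8 N is kept after letting go: 13 to 18 N on the hand while pushing. Over 25 N in the row crushes the cans.
- jaw_grip (a point): On the axis of the jaw's grip lug, 15 mm below its top: an upright black block, 20 mm across the lane (y), 24 mm along it (x), top at rack z = 99.5 mm, to be taken from above. The jaw's rubber-faced nose (30 mm wide, rack z = 15 to 68 mm, fits between the rails and under the rods) has its face 36 mm ahead of this point; the jaw ends 16 mm behind it.
- can_1: Spray can like the other two: cylinder of 38 mm diameter up to 70 mm, then a shoulder and a 26 mm cap, 95 mm tall over all, about 90 g. Origin at the centre of its underside, z up. It already stands in the lane, between mouth and pad.
- can_2: Spray can like the other two: cylinder of 38 mm diameter up to 70 mm, then a shoulder and a 26 mm cap, 95 mm tall, about 90 g. Origin at the centre of its underside, z up. It stands on the worktop, left of the lane or farther left. Tool cases 0.21 m high stand beyond it: their handle and latches reach world x = 0.56 m, so a wide gripper body goes along world y there.
- can_3: Spray can like the other two: cylinder of 38 mm diameter up to 70 mm, then a shoulder and a 26 mm cap, 95 mm tall, about 90 g. Origin at the centre of its underside, z up. It stands on the worktop, left of the lane or farther left. Tool cases 0.21 m high stand beyond it: their handle and latches reach world x = 0.56 m, so a wide gripper body goes along world y there.
- tape_roll: Bystander: roll of black insulating tape lying flat, 66 mm diameter, 19 mm high. Origin under its centre.
- screw_tin: Bystander: open round tin of screws, 64 mm diameter, 25 mm high. Origin under its centre.
- parts_box: Bystander: closed green box, 82 x 107 x 30 mm. Origin under its centre.

How it is judged:
By the outcome, as a careful person would: the job done as asked, in the order asked, and still so for the second after the job is handed in, with the robot touching nothing.
It also fails if it takes over 72 s, if anything falls off the work surface, if the arm or the gripper's body presses on something with over 40 N, if the wrist force passes 120 N, or if a joint passes its speed limit or range.

## Working session

There is one attempt and no reset: what is moved stays moved. The work goes in short steps, Python scripts to look and compute and a shell command to move; the robot and the scene stay as the last step left them, time stands still between calls to the robot, and variables do not carry over. Pictures are saved under pics/ and viewed, at most 10 in all, crops included, and the job is handed in when it is done.

```bash
ls; mkdir -p pics; python3 - <<'E'
from plant import robot
import cv2,pickle
d={}
for n in("scene","side","wrist"):
    c=robot.read_camera(n);d[n]=c
    cv2.imwrite(f"pics/{n}0.png",c["image"][:,:,::-1])
    print(n,c["fx"],c["cx"],c["cy"],c["dist"],(-c["R"].T@c["t"]).round(3),c["R"][2].round(2))
pickle.dump(d,open("c0.pkl","wb"))
s=robot.read_state();print(s)
E
```

```text
inch.py
pics
plant.py
scene 459.3228674303536 279.6584356199318 207.85083236232987 [-0.1269923  0.         0.         0.         0.       ] [0.1   1.063 0.487] [ 0.39 -0.79 -0.46]
side 389.7025718368047 280.5210110991454 209.75857016577098 [-0.07720414  0.          0.          0.          0.        ] [0.426 1.044 0.575] [ 0.02 -0.82 -0.57]
wrist 322.0770905748388 284.1461498482577 211.74862410135376 [0.0131039 0.        0.        0.        0.       ] [0.201 0.569 0.384] [ 0.22 -0.11 -0.97]
{'t': 0.15, 'q': array([ 1.03264315e+00,  1.31000958e-01,  1.48903277e+00,  7.40891673e-06,
        1.52301197e+00, -8.54270662e-02]), 'dq': array([ 0.00228317, -0.00084037, -0.0049991 ,  0.00066092, -0.00169532,
        0.00051381]), 'joint_torque': array([-5.73913494e-04, -5.60491526e+01, -4.92320573e+01,  7.67522492e-02,
        3.08240438e-02, -8.10139625e-06]), 'tool_pos': array([0.26223013, 0.53920147, 0.23981848]), 'orientation': array([-7.04981644e-01, -3.06100570e+00,  2.16850791e-03]), 'force': array([-0.34192607,  0.81096126,  0.12598834]), 'wrist_torque': array([ 0.02622297, -0.00250243,  0.01244066]), 'gripper_force': 0.0, 'opening': 0.09292085729648795}
```

View pics/scene0.png

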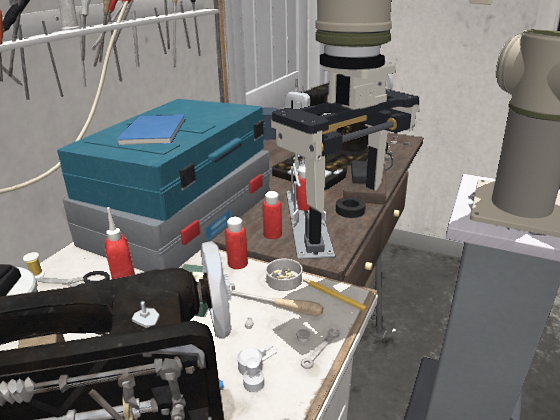

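View pics/side0.png

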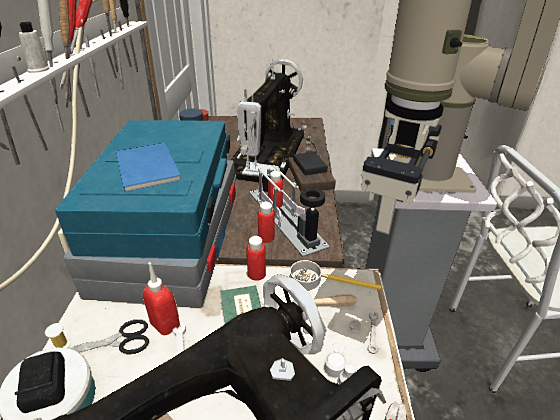

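The scene view shows the loose cans at about (236,243) and (272,215), the rack can at (303,190) and the black jaw lug at (315,228). In the side view the same things are at (257,258), (266,222), (276,185) and (311,220). Next I'll zoom in and measure.

```bash
cat > h.py <<'E'
import numpy as np,cv2,pickle
from plant import robot
def K(c): return np.array([[c["fx"],0,c["cx"]],[0,c["fy"],c["cy"]],[0,0,1.]]),np.array(c["dist"])
def ray(c,uv):
    k,d=K(c);p=cv2.undistortPoints(np.array([[uv]],float),k,d)[0,0]
    v=c["R"].T@np.array([p[0],p[1],1]);return -c["R"].T@c["t"],v/np.linalg.norm(v)
def plane(c,uv,z):
    o,v=ray(c,uv);return o+v*(z-o[2])/v[2]
def tri(*obs):
    A=np.zeros((3,3));b=np.zeros(3);R=[ray(c,uv) for c,uv in obs]
    for o,v in R: P=np.eye(3)-np.outer(v,v);A+=P;b+=P@o
    X=np.linalg.solve(A,b);return X,[1e3*np.linalg.norm((np.eye(3)-np.outer(v,v))@(X-o)) for o,v in R]
def proj(c,X):
    k,d=K(c);return cv2.projectPoints(np.array([X],float),cv2.Rodrigues(c["R"])[0],c["t"],k,d)[0][0,0]
E
python3 - <<'E'
from h import *
d=pickle.load(open("c0.pkl","rb"))
for n in d:
    im=d[n]["image"];h=cv2.cvtColor(im,cv2.COLOR_RGB2HSV)
    m=(((h[...,0]<8)|(h[...,0]>172))&(h[...,1]>150)&(h[...,2]>90)).astype('uint8')
    _,_,st,ce=cv2.connectedComponentsWithStats(m)
    print(n,[(s.tolist(),e.round(1).tolist()) for s,e in zip(st[1:],ce[1:]) if s[4]>60])
a=cv2.resize(d["scene"]["image"][160:280,210:360],None,fx=4,fy=4,interpolation=cv2.INTER_CUBIC)
b=cv2.resize(d["side"]["image"][150:290,220:350],None,fx=4,fy=4,interpolation=cv2.INTER_CUBIC)
cv2.imwrite("pics/a1.png",a[:,:,::-1]);cv2.imwrite("pics/b1.png",b[:,:,::-1])
E
```

```text
scene [([249, 174, 13, 19, 151], [255.4, 183.2]), ([297, 178, 12, 32, 251], [301.9, 195.2]), ([263, 201, 19, 38, 613], [272.0, 220.5]), ([181, 220, 19, 25, 278], [189.8, 232.0]), ([225, 227, 23, 42, 724], [236.3, 248.7]), ([105, 235, 29, 44, 843], [118.8, 257.7])]
side [([68, 0, 23, 40, 482], [76.8, 14.0]), ([268, 181, 6, 20, 78], [270.1, 190.2]), ([229, 183, 6, 20, 72], [231.3, 191.9]), ([276, 190, 7, 18, 84], [279.0, 198.6]), ([258, 210, 17, 33, 441], [265.8, 226.5]), ([207, 245, 9, 27, 134], [210.6, 257.6]), ([246, 244, 20, 36, 554], [256.0, 263.2]), ([142, 284, 38, 51, 1198], [161.2, 309.6])]
wrist [([481, 64, 79, 27, 762], [523.6, 74.8]), ([479, 105, 81, 19, 724], [520.0, 114.6]), ([292, 348, 26, 17, 357], [304.3, 357.1]), ([209, 373, 25, 14, 263], [221.6, 380.6])]
```

View pics/a1.png

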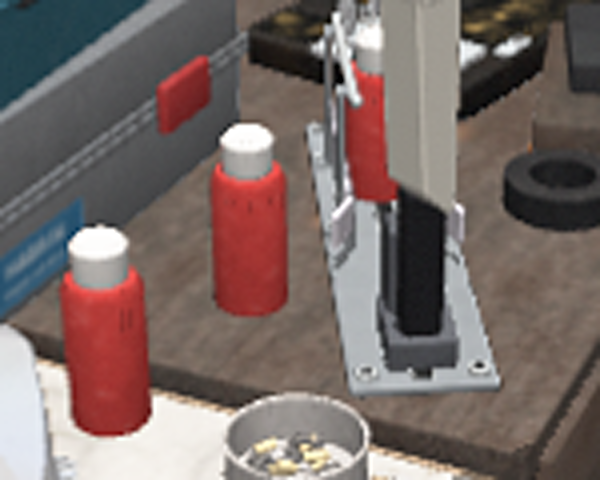

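View pics/b1.png

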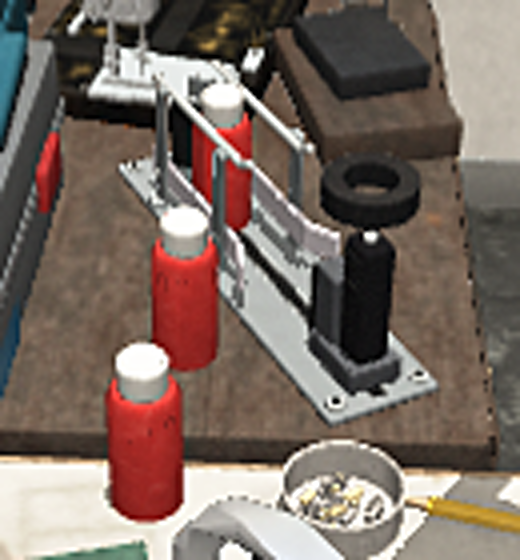

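View pics/wrist0.png

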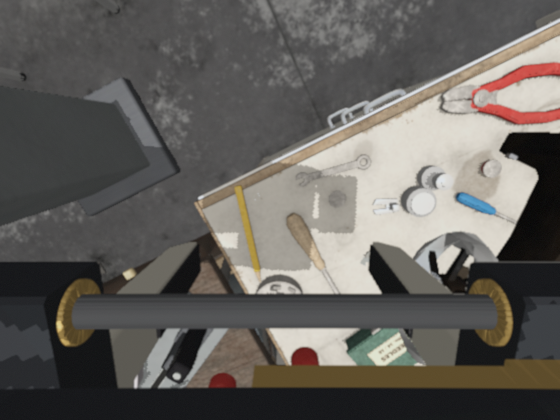

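```bash
python3 - <<'E'
from h import *
d=pickle.load(open("c0.pkl","rb"));S,D=d["scene"],d["side"]
f=lambda p,o:((p[0]+.5)/4-.5+o[0],(p[1]+.5)/4-.5+o[1])
s=lambda *p:f(p,(210,160)); q=lambda *p:f(p,(220,150))
for n,a,b in[("cap2",s(247,132),q(184,218)),("bot2",s(251,303),q(187,358)),("cap3",s(98,237),q(143,353)),("bot3",s(111,422),q(146,507)),("cap1",s(370,33),q(222,94)),
 ("cornL",s(352,392),q(333,424)),("cornR",s(500,387),q(437,383)),("farL",s(312,124),q(120,168)),("screwL",s(367,372),q(336,402)),("screwR",s(478,366),q(421,382))]:
    X,e=tri((S,a),(D,b));print(n,X.round(4),np.round(e,1))
print("dot",plane(D,q(372,237),.0995))
for n,p in [("cornL",q(333,424)),("cornR",q(437,383)),("farL",q(120,168))]:print(n,plane(D,p,.005))
for n,p in [("cornL",s(352,392)),("cornR",s(500,387)),("farL",s(312,124))]:print(n,plane(S,p,.005))
E
```

```text
cap2 [0.4766 0.3375 0.0953] [0.1 0.1]
bot2 [ 0.4755  0.341  -0.0007] [0.2 0.2]
cap3 [0.489  0.4585 0.096 ] [1.3 1.3]
bot3 [ 0.4893  0.4604 -0.0039] [0.3 0.3]
cap1 [0.4613 0.2191 0.106 ] [0.5 0.5]
cornL [0.3916 0.4013 0.0046] [0.4 0.4]
cornR [ 0.3318  0.3602 -0.    ] [1.7 1.7]
farL [0.5341 0.1407 0.0024] [0.8 0.8]
screwL [0.39   0.3871 0.008 ] [0.6 0.6]
screwR [0.3416 0.3689 0.0114] [1.2 1.2]
dot [0.37445784 0.35659795 0.0995    ]
cornL [0.39154922 0.40116548 0.005     ]
cornR [0.33205409 0.36357208 0.005     ]
farL [0.53372298 0.14633848 0.005     ]
cornL [0.39127774 0.40256879 0.005     ]
cornR [0.32920228 0.37036746 0.005     ]
farL [0.53216563 0.14396721 0.005     ]
```

```bash
python3 - <<'E'
from h import *
d=pickle.load(open("c0.pkl","rb"));S,D=d["scene"],d["side"]
f=lambda p,o:((p[0]+.5)/4-.5+o[0],(p[1]+.5)/4-.5+o[1])
s=lambda *p:f(p,(210,160)); q=lambda *p:f(p,(220,150))
u=np.array([.484,-.875]);v=np.array([.875,.484]);O=np.array([.4355,.248])
def rk(X): return [round(float((X[:2]-O)@u*1e3),1),round(float((X[:2]-O)@v*1e3),1),round(X[2]*1e3,1)]
X,e=tri((S,s(353,100)),(D,q(246,161)));print("Ltip",X,rk(X),e)
for z in(.085,.095,.1):print(rk(plane(D,q(246,161),z)),rk(plane(D,q(310,150),z)))
X,e=tri((S,(212,245)),(D,(291,280)));print("wheeltop",X,e)
for z in(0,.05,.1,.15):print("wheel",z,plane(D,(291,278),z).round(3),plane(D,(265,290),z).round(3),plane(S,(212,243),z).round(3))
from scipy.spatial.transform import Rotation as R
st=robot.read_state();T=R.from_rotvec(st["orientation"]).as_matrix();print(T.round(3))
tgt=np.array([.476,.339,.17]);print(T.T@(tgt-st["tool_pos"]))
E
```

```text
Ltip [0.44483281 0.27859693 0.09498646] [-22.3, 23.0, np.float64(95.0)] [np.float64(1.1714065293347693), np.float64(1.1714065293349016)]
[-6.4, 14.3, np.float64(85.0)] [-12.0, -25.9, np.float64(85.0)]
[-20.5, 21.7, np.float64(95.0)] [-26.0, -17.7, np.float64(95.0)]
[-27.6, 25.4, np.float64(100.0)] [-33.1, -13.6, np.float64(100.0)]
wheeltop [0.41937582 0.62731314 0.15543779] [np.float64(0.6321233010933253), np.float64(0.6321233010931601)]
wheel 0 [0.417 0.466 0.   ] [0.468 0.502 0.   ] [0.573 0.418 0.   ]
wheel 0.05 [0.417 0.516 0.05 ] [0.464 0.549 0.05 ] [0.524 0.485 0.05 ]
wheel 0.1 [0.418 0.567 0.1  ] [0.461 0.596 0.1  ] [0.476 0.551 0.1  ]
wheel 0.15 [0.419 0.617 0.15 ] [0.457 0.643 0.15 ] [0.427 0.617 0.15 ]
[[-0.899  0.437 -0.001]
 [ 0.437  0.899 -0.001]
 [ 0.    -0.001 -1.   ]]
[-0.27981533 -0.08642465  0.06990686]
```

```bash
python3 inch.py '[0.093, -0.04, -0.01235, 0.01, 0, 0.093, -0.04, -0.01235, 0.01, 0, 0.093, -0.04, -0.01235, 0.01, 0, 0.093, -0.04, -0.01235, 0.01, 0, 0.093, -0.04, -0.01235, 0.01, 0, 0.093, -0.04, -0.01235, 0.01, 0, 0.093, -0.04, -0.01235, 0.01, 0, 0.093, 0, 0, 0, -0.1135, 0.093, 0, 0, 0, -0.1135, 0.093, 0, 0, 0, -0.1135, 0.093, 0, 0, 0, -0.1135, 0.093, 0, 0, 0, 0, 0.093, 0, 0, 0, 0]' 20
python3 - <<'E'
from h import *
d={n:robot.read_camera(n) for n in("scene","side","wrist")};pickle.dump(d,open("c1.pkl","wb"))
w=d["wrist"];print((-w["R"].T@w["t"]).round(3),[proj(w,X).round(0) for X in((.476,.339,.095),(.489,.46,.095),(.4445,.267,.095),(.3745,.3566,.0995))])
a=np.hstack([w["image"],cv2.resize(d["side"]["image"][150:290,220:350],(390,420))]);a=cv2.resize(a,(800,int(800*420/950)))
cv2.imwrite("pics/w1.png",a[:,:,::-1])
E
```

```text
t: 1.45
tool_pos: [0.4763, 0.3393, 0.1704]
orientation: [-0.003, -3.141, 0.0]
force: [0.6, 0.6, -0.5]
opening: 0.0931
gripper_force: 0.0
[0.408 0.34  0.315] [array([284., 228.]), array([452., 246.]), array([179., 185.]), array([312.,  74.])]
```

View pics/w1.png

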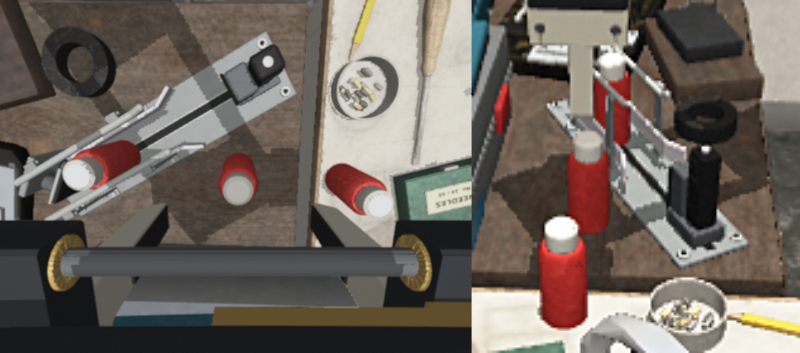

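Wrist view: can 2's cap top is at about (281,226), the lug dot at (317,72) and can 1's cap at (94,208), all close to my predictions. I'll enlarge the rack to refine its line.

```bash
python3 - <<'E'
from h import *
w=pickle.load(open("c1.pkl","rb"))["wrist"]
a=cv2.resize(w["image"][25:265,40:360],None,fx=2.5,fy=2.5,interpolation=cv2.INTER_CUBIC)
cv2.imwrite("pics/w2.png",a[:,:,::-1])
E
```

```text
(no output)
```

View pics/w2.png

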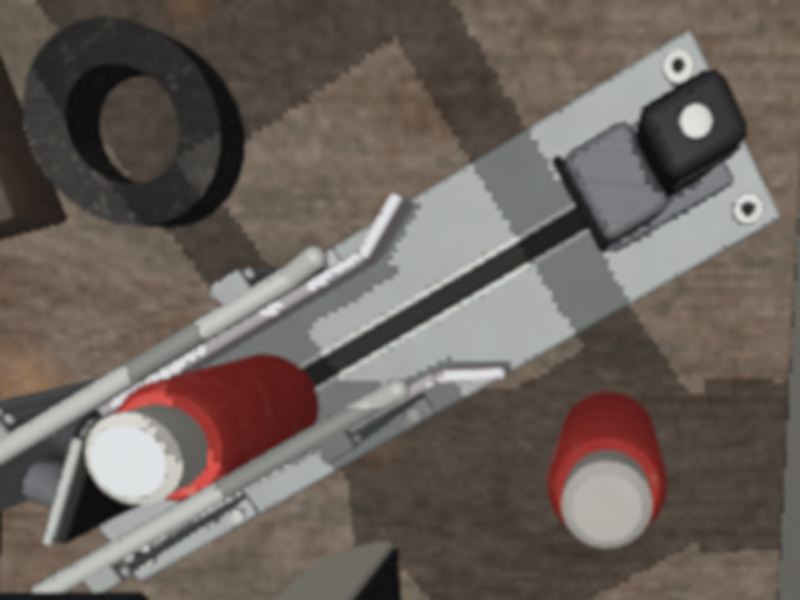

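```bash
python3 - <<'E'
from h import *
d=pickle.load(open("c1.pkl","rb"));w=d["wrist"];c0=pickle.load(open("c0.pkl","rb"))
g=lambda x,y:((x+.5)/2.5-.5+40,(y+.5)/2.5-.5+25)
q=lambda x,y:((x+.5)/4-.5+220,(y+.5)/4-.5+150)
cR=plane(w,g(690,32),.006);cL=plane(w,g(778,215),.006);sl=plane(w,g(448,296),.005)
dot=plane(w,g(695,120),.0995);print("dot",dot,tri((w,g(695,120)),(c0["side"],q(372,237))))
mid=(cR+cL)/2;print("w",np.linalg.norm(cR-cL),cR,cL)
rt=[plane(w,g(318,257),.094),plane(w,g(402,388),.094)];ft=[plane(w,g(398,200),.038),plane(w,g(507,372),.038)]
jf=[plane(w,g(562,160),.068),plane(w,g(605,247),.068)]
A=np.array([mid,dot,sum(rt)/2,sum(ft)/2,sl])[:,:2]
for n,a in zip("mid dot rods flares slot".split(),A):print(n,a.round(4))
vx,vy,x0,y0=cv2.fitLine(A.astype('float32'),cv2.DIST_L2,0,1e-4,1e-4).ravel();u=np.array([vx,vy]);u*=np.sign(u[0]);v=np.array([-u[1],u[0]])
print("u",u,"resid",((A-[x0,y0])@v*1e3).round(1), "ang v",np.degrees(np.arctan2(v[1],v[0])))
O=np.array([x0,y0])-u*((np.array([x0,y0])-mid[:2])@u)+.156*u;print("O",O)
r=lambda X:np.round([(X[:2]-O)@u*1e3,(X[:2]-O)@v*1e3],1)
for n,X in[("dot",dot),("rR",rt[0]),("rL",rt[1]),("fR",ft[0]),("fL",ft[1]),("j0",jf[0]),("j1",jf[1]),("can1",plane(w,g(128,458),.101)),("farL",np.array([.533,.1455])),("cornL side",np.array([.3915,.402]))]:print(n,r(X))
c2=plane(w,g(606,503),.095);print("can2",c2,r(c2),tri((w,g(606,503)),(c0["side"],q(184,218))))
for x in(-52,-39,-133):print(x,O+u*x/1e3)
E
```

```text
dot [0.37376858 0.36013979 0.0995    ] (array([0.37442724, 0.35992   , 0.10184895]), [np.float64(0.2855460083807323), np.float64(0.2855460083808443)])
w 0.0691284685912402 [0.330874   0.36659828 0.006     ] [0.3912691  0.40023126 0.006     ]
mid [0.3611 0.3834]
dot [0.3738 0.3601]
rods [0.4239 0.2718]
flares [0.4163 0.2866]
slot [0.4202 0.2779]
u [ 0.4923269 -0.8704104] resid [ 0.1 -0.3 -0.1  0.6 -0.4] ang v 29.493633
O [0.43774419 0.24755701]
dot [-129.5   -0.3]
rR [-27.8 -20.2]
rL [-27.9  20. ]
fR [-43.7 -32.1]
fL [-45.4  33.3]
j0 [-96.3 -12.5]
j1 [-95.2  14.5]
can1 [45.1 -0.6]
farL [135.7  32.7]
cornL side [-157.2   35.8]
can2 [0.47415948 0.33783914 0.095     ] [-60.7  76.1] (array([0.47547986, 0.33767721, 0.09483746]), [np.float64(1.2266426117282547), np.float64(1.2266426117281581)])
-52 [0.41214319 0.29281835]
-39 [0.41854344 0.28150301]
-133 [0.37226471 0.36332159]
```

```bash
python3 inch.py '[0.093, 0.001, -0.001, 0.03, 0, 0.093, 0, 0, 0.03, 0, 0.093, 0, 0, 0.03, 0, 0.093, 0, 0, 0.0174, 0, 0.093, 0, 0, 0, 0, 0.03, 0, 0, 0, 0, 0.03, 0, 0, 0, 0, 0.03, 0, 0, 0, 0, 0.03, 0, 0, 0, 0, 0.03, 0, 0, 0, 0, 0.03, 0, 0, 0, 0, 0.03, 0, 0, 0, 0]' 15
```

```text
t: 2.8
tool_pos: [0.4755, 0.3383, 0.0633]
orientation: [-0.002, 3.142, 0.0]
force: [-0.3, -0.3, -0.8]
opening: 0.0421
gripper_force: 0.0
```

```bash
python3 inch.py '[0.03, 0, 0, 0, 0, 0.03, 0, 0, 0, 0, 0.03, 0, 0, 0, 0]'; python3 inch.py '[0.03, 0, 0, -0.01, 0, 0.03, 0, 0, -0.03, 0, 0.03, 0, 0, -0.04, 0, 0.03, 0, 0, -0.04, 0, 0.03, 0, 0, 0, 0]'
```

```text
t: 3.1
tool_pos: [0.4754, 0.3383, 0.0632]
orientation: [-0.002, 3.142, -0.0]
force: [-0.5, 0.1, 1.0]
opening: 0.0375
gripper_force: 15.0
t: 3.6
tool_pos: [0.4788, 0.3403, 0.1914]
orientation: [-0.002, 3.131, 0.009]
force: [0.9, 1.1, -0.6]
opening: 0.0372
gripper_force: 15.0
```

```bash
python3 inch.py '[0.03, 0.0211, -0.0152, 0, 0, 0.03, 0.0211, -0.0152, 0, 0, 0.03, 0.0212, -0.0151, 0, 0, 0.03, 0, 0, 0, 0.132, 0.03, 0, 0, 0, 0.132, 0.03, 0, 0, 0, 0.132, 0.03, 0, 0, 0, 0.132, 0.03, 0, 0, 0, 0.132, 0.03, 0, 0, 0, 0.132, 0.03, 0, 0, 0, 0.132, 0.03, 0, 0, 0, 0.132, 0.03, 0, 0, 0, 0, 0.03, 0, 0, 0, 0, 0.03, 0, 0, 0, 0]'
python3 - <<'E'
from h import *
from scipy.spatial.transform import Rotation as R
s=robot.read_state();T=R.from_rotvec(s["orientation"]).as_matrix();print(T.round(3),s["tool_pos"],s["q"])
u=np.array([.4923,-.8704]);v=np.array([.8704,.4923]);O=np.array([.4377,.2476]);print((s["tool_pos"][:2]-O)@u,(s["tool_pos"][:2]-O)@v)
d={n:robot.read_camera(n) for n in("scene","side","wrist")};pickle.dump(d,open("c2.pkl","wb"))
E
```

```text
t: 5.0
tool_pos: [0.412, 0.2927, 0.1831]
orientation: [-1.577, -2.717, 0.0]
force: [0.2, -0.5, -1.1]
opening: 0.0376
gripper_force: 15.0
[[-0.496  0.868 -0.   ]
 [ 0.868  0.496 -0.   ]
 [-0.    -0.    -1.   ]] [0.41196388 0.29267659 0.18307706] [ 5.16216553e-01 -9.27745235e-02  1.82002890e+00 -1.09460103e-05
  1.41462711e+00 -2.90043172e-03]
-0.05190455158847094 -0.00020951061763209186
```

```bash
python3 inch.py '[0.03, 0, 0, 0.03, 0, 0.03, 0, 0, 0.03, 0, 0.03, 0, 0, 0.03, 0, 0.03, 0, 0, 0.015, 0, 0.03, 0, 0, 0.005, 0, 0.03, 0, 0, 0.003, 0, 0.03, 0, 0, 0, 0, 0.03, 0, 0, 0, 0]'; python3 inch.py '[0.03, -0.004, 0, 0, 0, 0.03, -0.003, 0, 0, 0, 0.03, 0, 0, 0.0005, 0, 0.03, 0, 0, 0, 0, 0.03, 0, 0, 0, 0]'
```

```text
t: 5.95
tool_pos: [0.4131, 0.2933, 0.0717]
orientation: [1.58, 2.714, 0.003]
force: [0.4, -0.3, -0.5]
opening: 0.0374
gripper_force: 15.0
t: 6.45
tool_pos: [0.4155, 0.2866, 0.0697]
orientation: [-1.581, -2.715, -0.0]
force: [-0.2, -0.0, -1.2]
opening: 0.038
gripper_force: 15.0
```

```bash
python3 inch.py '[0.06, 0, 0, 0, 0, 0.06, 0, 0, 0, 0, 0.06, 0, 0, 0, 0, 0.06, 0, 0, 0, 0, 0.06, 0, 0, -0.005, 0, 0.06, 0, 0, -0.02, 0, 0.06, 0, 0, -0.03, 0, 0.06, 0, 0, -0.03, 0, 0.06, 0.025, 0, 0, 0, 0.06, 0.03, 0, 0, 0, 0.06, 0.03, 0, 0, 0, 0.06, 0, 0, 0, 0]'
python3 - <<'E'
from h import *
s=robot.read_state();print(s["tool_pos"],s["opening"])
d={n:robot.read_camera(n) for n in("side","wrist")};pickle.dump(d,open("c3.pkl","wb"))
w=d["wrist"];a=np.hstack([w["image"],cv2.resize(d["side"]["image"][150:290,220:350],(390,420))]);a=cv2.resize(a,(800,int(800*420/950)))
cv2.imwrite("pics/w3.png",a[:,:,::-1])
E
```

```text
t: 7.65
tool_pos: [0.3721, 0.363, 0.1554]
orientation: [-1.577, -2.716, -0.002]
force: [0.4, -0.7, -0.6]
opening: 0.0602
gripper_force: 0.0
[0.37213879 0.36299914 0.15537407] 0.06016974630507969
```

View pics/w3.png

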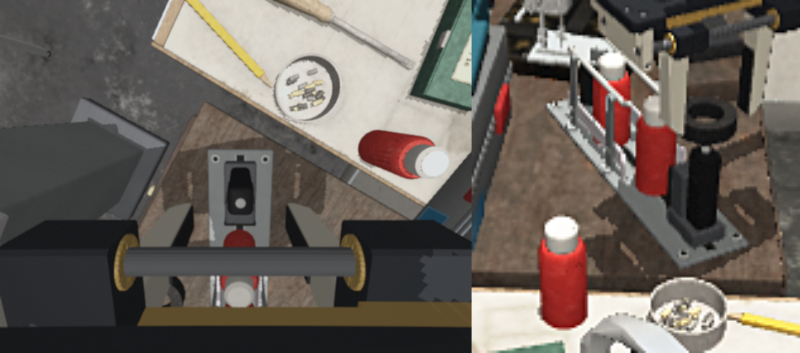

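Can 2 stands upright at the mouth just ahead of the jaw, and the lug dot is at about (285,241) in the wrist image. I'll use it to refine the lug position.

```bash
python3 - <<'E'
from h import *
w=pickle.load(open("c3.pkl","rb"))["wrist"];s=robot.read_state();im=w["image"]
g=im.min(2);m=np.zeros_like(g);m[225:258,270:302]=(g[225:258,270:302]>120);_,_,st,ce=cv2.connectedComponentsWithStats(m);print(st[1:],ce[1:])
u=np.array([.4923,-.8704]);v=np.array([.8704,.4923]);O=np.array([.4377,.2476])
r=lambda X:np.round([(X[:2]-O)@u*1e3,(X[:2]-O)@v*1e3],1)
i=1+st[1:,4].argmax();X=plane(w,ce[i],.1);print(X,r(X),r(s["tool_pos"]))
w1=pickle.load(open("c1.pkl","rb"))["wrist"];print(tri((w,ce[i]),(w1,((695.5)/2.5-.5+40,(120.5)/2.5-.5+25))))
E
```

```text
[[280 237  11  10  90]] [[285.07777778 241.51111111]]
[0.37448433 0.35966633 0.1       ] [-1.287e+02  1.000e-01] [-130.2   -0.2]
(array([0.37415115, 0.3600271 , 0.10139662]), [np.float64(0.10824946302711275), np.float64(0.1082494630270256)])
```

```bash
python3 inch.py '[0.06, -0.001, 0, 0.03, 0, 0.06, 0, 0, 0.025, 0, 0.06, 0, 0, 0.012, 0, 0.06, 0, 0, 0, 0, 0.01, 0, 0, 0, 0, 0.01, 0, 0, 0, 0, 0.01, 0, 0, 0, 0, 0.01, 0, 0, 0, 0, 0.01, 0, 0, 0, 0, 0.01, 0, 0, 0, 0, 0.01, 0, 0, 0, 0, 0.01, 0, 0, 0, 0, 0.01, 0, 0, 0, 0]' 40; python3 inch.py '[0.01, -0.003, 0, 0, 0, 0.01, -0.005, 0, 0, 0, 0.01, -0.006, 0, 0, 0, 0.01, -0.006, 0, 0, 0, 0.01, 0, 0, 0, 0]'
```

```text
t: 9.05
tool_pos: [0.3746, 0.3601, 0.0881]
orientation: [1.581, 2.714, 0.002]
force: [2.5, 2.8, 0.9]
opening: 0.0198
gripper_force: 40.0
t: 9.55
tool_pos: [0.384, 0.3432, 0.0882]
orientation: [-1.581, -2.714, -0.003]
force: [-0.0, 5.9, 1.2]
opening: 0.02
gripper_force: 40.0
```

```bash
python3 inch.py '[0.01, -0.006, 0, 0, 0, 0.01, -0.007, 0, 0, 0, 0.01, -0.007, 0, 0, 0, 0.01, -0.007, 0, 0, 0, 0.01, -0.007, 0, 0, 0]';python3 inch.py '[0.01, -0.007, 0, 0, 0, 0.01, -0.007, 0, 0, 0, 0.01, -0.006, 0, 0, 0, 0.01, -0.004, 0, 0, 0, 0.01, 0, 0, 0, 0]'
python3 - <<'E'
from h import *
s=robot.read_state();print(s["tool_pos"],s["force"],s["opening"])
d={n:robot.read_camera(n) for n in("side","wrist","scene")};pickle.dump(d,open("c4.pkl","wb"))
b=d["side"]["image"][150:290,220:350]
a=np.hstack([cv2.resize(b,(390,420)),cv2.resize(d["scene"]["image"][160:280,210:360],(525,420))]);a=cv2.resize(a,(800,367))
cv2.imwrite("pics/w4.png",a[:,:,::-1])
E
```

```text
t: 10.05
tool_pos: [0.4002, 0.3142, 0.0881]
orientation: [-1.579, -2.713, -0.003]
force: [-2.6, 8.8, 1.1]
opening: 0.0198
gripper_force: 40.0
t: 10.55
tool_pos: [0.4122, 0.2927, 0.0881]
orientation: [-1.58, -2.713, -0.002]
force: [-1.5, 6.0, 3.3]
opening: 0.0199
gripper_force: 40.0
[0.41215167 0.29270664 0.08808827] [-1.50555221  6.04809158  3.34619883] 0.019912665870994183
```

View pics/w4.png

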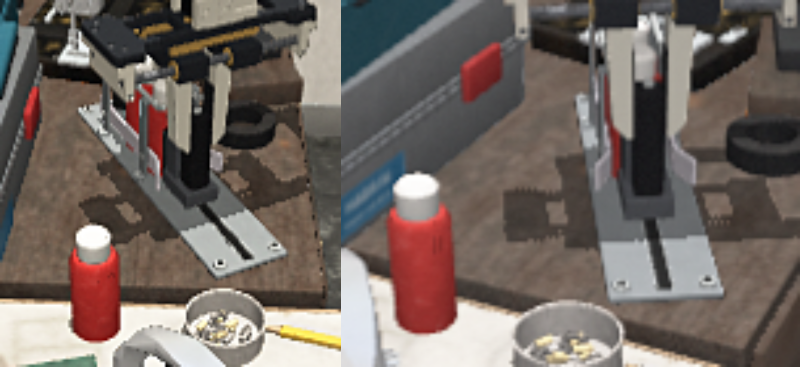

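The jaw has pushed can 2 upright into the lane, and nothing else has moved. Now I pull the jaw back.

```bash
python3 inch.py '[0.01, 0.006, 0, 0, 0, 0.01, 0.012, 0, 0, 0, 0.01, 0.014, 0, 0, 0, 0.01, 0.014, 0, 0, 0, 0.01, 0.014, 0, 0, 0, 0.01, 0.01, 0, 0, 0, 0.01, 0.006, 0, 0, 0, 0.01, 0.003, 0, 0, 0, 0.01, 0, 0, 0, 0, 0.01, 0, 0, 0, 0]';python3 inch.py '[0.04, 0, 0, 0, 0, 0.05, 0, 0, 0, 0, 0.06, 0, 0, 0, 0, 0.06, 0, 0, 0, 0, 0.06, 0, 0, -0.02, 0, 0.093, 0, 0, -0.04, 0, 0.093, 0, 0, -0.04, 0, 0.093, 0, 0, 0, 0, 0.093, 0, 0, 0, 0]'
python3 - <<'E'
from h import *
from scipy.spatial.transform import Rotation as R
s=robot.read_state();T=R.from_rotvec(s["orientation"]).as_matrix();p=s["tool_pos"];print(p,s["opening"])
d={n:robot.read_camera(n) for n in("side","wrist","scene")};pickle.dump(d,open("c5.pkl","wb"))
w=d["wrist"]
# can3 cap: wrist c1 & c3 pictures, white mask near prediction
for n in("c1","c3","c5"):
  c=pickle.load(open(n+".pkl","rb"))
  for cam in("wrist","side"):
    k=c[cam];e=proj(k,(.489,.4595,.095));print(n,cam,e.round(0))
    h=cv2.cvtColor(k["image"],cv2.COLOR_RGB2HSV);x,y=e.astype(int);m=np.zeros(h.shape[:2],'uint8')
    sl=np.s_[max(y-22,0):y+22,max(x-22,0):x+22];m[sl]=((h[...,1]<40)&(h[...,2]>185))[sl]
    _,_,st,ce=cv2.connectedComponentsWithStats(m)
    if len(st)>1:
        i=1+st[1:,4].argmax();print(st[i],ce[i].round(1),plane(k,ce[i],.095).round(4))
print("delta tool",T.T@(np.array([.489,.46,.17])-p))
E
```

```text
t: 11.7
tool_pos: [0.3745, 0.3602, 0.0881]
orientation: [1.58, 2.713, 0.0]
force: [5.8, -0.5, 2.1]
opening: 0.0196
gripper_force: 40.0
t: 12.6
tool_pos: [0.3742, 0.3611, 0.1889]
orientation: [1.58, 2.714, 0.004]
force: [0.5, 0.2, -0.3]
opening: 0.0871
gripper_force: 0.0
[0.3741779  0.36113913 0.18892208] 0.08711124838986753
c1 wrist [451. 246.]
[ 429  223   40   44 1287] [449.2 246.7] [0.4898 0.4582 0.095 ]
c1 side [255. 239.]
[249 236  13  10 100] [255.  240.3] [0.4891 0.4628 0.095 ]
c3 wrist [517. 195.]
[ 495  173   44   44 1663] [516.9 195.1] [0.4887 0.4594 0.095 ]
c3 side [255. 239.]
[249 236  13  10 102] [255.  240.3] [0.4891 0.4626 0.095 ]
c5 wrist [487. 184.]
[ 465  162   44   44 1613] [489.4 185. ] [0.4907 0.4598 0.095 ]
c5 side [255. 239.]
[249 236  13  10 102] [255.  240.3] [0.4891 0.4626 0.095 ]
delta tool [0.02930719 0.1486048  0.01932183]
```

```bash
python3 inch.py '[0.093, 0, 0, 0, -0.132, 0.093, 0, 0, 0, -0.132, 0.093, 0, 0, 0, -0.132, 0.093, 0, 0, 0, -0.132, 0.093, 0, 0, 0, -0.132, 0.093, 0, 0, 0, -0.132, 0.093, 0, 0, 0, -0.132, 0.093, 0, 0, 0, -0.132, 0.093, -0.0287, 0.0244, 0, 0, 0.093, -0.0287, 0.0245, 0, 0, 0.093, -0.0287, 0.0245, 0, 0, 0.093, -0.0287, 0.0245, 0.019, 0, 0.093, 0, 0, 0, 0, 0.093, 0, 0, 0, 0, 0.093, 0, 0, 0, 0]' 15
python3 - <<'E'
from h import *
s=robot.read_state();print(s["tool_pos"])
w=robot.read_camera("wrist");S=pickle.load(open("c0.pkl","rb"))["side"]
pickle.dump(w,open("c6.pkl","wb"));e=proj(w,(.489,.459,.095));print(e)
X,er=tri((pickle.load(open("c1.pkl","rb"))["wrist"],(449,242)),(pickle.load(open("c3.pkl","rb"))["wrist"],(512,193.6)));print(X,er)
h=cv2.cvtColor(w["image"],cv2.COLOR_RGB2HSV);m=(((h[...,0]<8)|(h[...,0]>172))&(h[...,1]>130)&(h[...,2]>50)).astype('uint8')
_,_,st,ce=cv2.connectedComponentsWithStats(m);print([(a.tolist(),c.round(0).tolist()) for a,c in zip(st[1:],ce[1:]) if a[4]>80])
E
```

```text
t: 14.25
tool_pos: [0.4877, 0.4582, 0.1686]
orientation: [0.002, -3.141, 0.001]
force: [0.5, 0.3, 0.9]
opening: 0.0934
gripper_force: 0.0
[0.48765097 0.45817639 0.16856535]
[285.39823381 231.51867196]
[0.48716246 0.45901522 0.09250175] [np.float64(0.05458178100480273), np.float64(0.05458178100467896)]
[([0, 132, 76, 50, 2692], [35.0, 152.0]), ([263, 184, 47, 49, 1041], [285.0, 203.0])]
```

```bash
python3 inch.py '[0.093, -0.001, 0.001, 0.03, 0, 0.093, 0, 0, 0.03, 0, 0.093, 0, 0, 0.03, 0, 0.093, 0, 0, 0.0154, 0, 0.03, 0, 0, 0, 0, 0.03, 0, 0, 0, 0, 0.03, 0, 0, 0, 0, 0.03, 0, 0, 0, 0, 0.03, 0, 0, 0, 0, 0.03, 0, 0, 0, 0, 0.03, 0, 0, 0, 0, 0.03, 0, 0, 0, 0, 0.03, 0, 0, 0, 0, 0.03, 0, 0, 0, 0, 0.03, 0, 0, 0, 0]' 15;  python3 inch.py '[0.03, 0, 0, -0.01, 0, 0.03, 0, 0, -0.03, 0, 0.03, 0, 0, -0.04, 0, 0.03, 0, 0, -0.04, 0, 0.03, 0, 0, 0, 0, 0.03, 0, 0, 0, 0]'
```

```text
t: 15.8
tool_pos: [0.4893, 0.4596, 0.0634]
orientation: [-0.002, 3.142, -0.0]
force: [-0.1, 0.3, 1.0]
opening: 0.0376
gripper_force: 15.1
t: 16.4
tool_pos: [0.49, 0.4603, 0.1856]
orientation: [-0.002, 3.139, 0.004]
force: [-0.9, 0.2, -1.3]
opening: 0.0374
gripper_force: 15.1
```

```bash
python3 inch.py '[0.03, 0.0156, -0.033, 0, 0, 0.03, 0.0157, -0.033, 0, 0, 0.03, 0.0156, -0.033, 0, 0, 0.03, 0.0157, -0.033, 0, 0, 0.03, 0.0156, -0.033, 0, 0, 0.03, 0, 0, 0, 0.132, 0.03, 0, 0, 0, 0.132, 0.03, 0, 0, 0, 0.132, 0.03, 0, 0, 0, 0.132, 0.03, 0, 0, 0, 0.132, 0.03, 0, 0, 0, 0.132, 0.03, 0, 0, 0, 0.132, 0.03, 0, 0, 0, 0.132, 0.03, 0, 0, 0, 0, 0.03, 0, 0, 0, 0, 0.03, 0, 0, 0, 0]'
```

```text
t: 18.0
tool_pos: [0.4109, 0.2943, 0.1826]
orientation: [-1.577, -2.717, 0.002]
force: [-0.0, -0.3, -0.9]
opening: 0.0371
gripper_force: 15.1
```

```bash
python3 inch.py '[0.03, 0, 0, 0.03, 0, 0.03, 0, 0, 0.03, 0, 0.03, 0, 0, 0.03, 0, 0.03, 0, 0, 0.015, 0, 0.03, 0, 0, 0.005, 0, 0.03, 0, 0, 0.0025, 0, 0.03, 0, 0, 0, 0, 0.03, 0, 0, 0, 0]'; python3 inch.py '[0.03, -0.004, 0, 0, 0, 0.03, -0.004, 0, 0, 0, 0.03, 0, 0, 0.0005, 0, 0.03, 0, 0, 0, 0, 0.03, 0, 0, 0, 0]'; python3 inch.py '[0.06, 0, 0, 0, 0, 0.06, 0, 0, 0, 0, 0.06, 0, 0, 0, 0, 0.06, 0, 0, 0, 0, 0.06, 0, 0, -0.005, 0, 0.06, 0, 0, -0.02, 0, 0.06, 0, 0, -0.03, 0, 0.06, 0, 0, -0.03, 0, 0.06, 0.025, 0, 0, 0, 0.06, 0.03, 0, 0, 0, 0.06, 0.03, 0, 0, 0, 0.06, 0, 0, 0, 0, 0.06, 0, 0, 0, 0]'
python3 - <<'E'
from h import *
s=robot.read_state();u=np.array([.4923,-.8704]);v=np.array([.8704,.4923]);O=np.array([.4377,.2476])
r=lambda X:np.round([(X[:2]-O)@u*1e3,(X[:2]-O)@v*1e3],1)
print(r(s["tool_pos"]),s["tool_pos"])
d={n:robot.read_camera(n) for n in("side","wrist","scene")};pickle.dump(d,open("c7.pkl","wb"))
w=d["wrist"];g=w["image"].min(2);e=proj(w,(.3742,.36,.1));x,y=e.astype(int);m=np.zeros_like(g);S=np.s_[y-14:y+15,x-14:x+15];m[S]=g[S]>120
_,_,st,ce=cv2.connectedComponentsWithStats(m);i=1+st[1:,4].argmax();print(e,st[i],ce[i],r(plane(w,ce[i],.1)))
a=np.hstack([w["image"],cv2.resize(d["side"]["image"][150:290,220:350],(390,420))]);a=cv2.resize(a,(800,353))
cv2.imwrite("pics/w7.png",a[:,:,::-1])
E
```

```text
t: 18.8
tool_pos: [0.4123, 0.2951, 0.0724]
orientation: [1.58, 2.714, 0.003]
force: [0.4, 0.1, -0.8]
opening: 0.0374
gripper_force: 15.1
t: 19.3
tool_pos: [0.4152, 0.2875, 0.0703]
orientation: [-1.581, -2.714, 0.0]
force: [0.3, 0.2, -1.3]
opening: 0.0373
gripper_force: 15.1
t: 20.6
tool_pos: [0.3731, 0.3617, 0.1556]
orientation: [1.579, 2.716, -0.0]
force: [-0.3, -0.1, -0.4]
opening: 0.0599
gripper_force: 0.0
[-1.311e+02 -1.000e-01] [0.37308851 0.36172792 0.1555574 ]
[284.61965086 239.71959365] [280 236  11  10  89] [284.78651685 240.31460674] [-128.7    0.2]
```

View pics/w7.png

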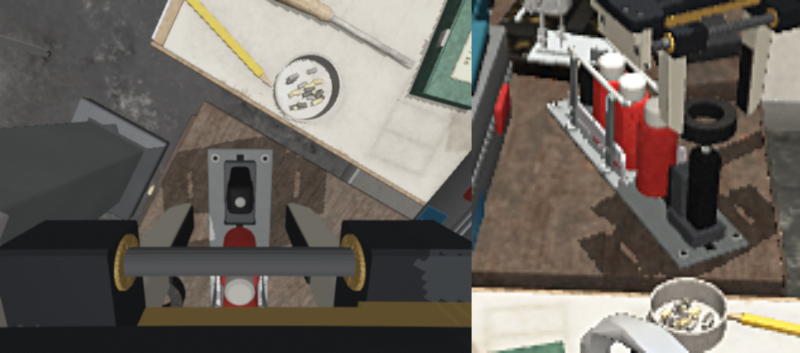

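All three cans are upright in file, with the last one at the mouth and the jaw behind it. Next I clamp.

```bash
python3 inch.py '[0.06, -0.002, 0, 0.03, 0, 0.06, 0, 0, 0.025, 0, 0.06, 0, 0, 0.0125, 0, 0.06, 0, 0, 0, 0, 0.01, 0, 0, 0, 0, 0.01, 0, 0, 0, 0, 0.01, 0, 0, 0, 0, 0.01, 0, 0, 0, 0, 0.01, 0, 0, 0, 0, 0.01, 0, 0, 0, 0, 0.01, 0, 0, 0, 0, 0.01, 0, 0, 0, 0, 0.01, 0, 0, 0, 0]' 40; python3 inch.py '[0.01, -0.003, 0, 0, 0, 0.01, -0.005, 0, 0, 0, 0.01, -0.006, 0, 0, 0, 0.01, -0.006, 0, 0, 0, 0.01, -0.006, 0, 0, 0]'; python3 inch.py '[0.01, -0.006, 0, 0, 0, 0.01, -0.006, 0, 0, 0, 0.01, -0.005, 0, 0, 0, 0.01, -0.004, 0, 0, 0, 0.01, -0.002, 0, 0, 0]'
```

```text
t: 22.05
tool_pos: [0.3746, 0.3601, 0.0882]
orientation: [1.581, 2.714, 0.002]
force: [2.8, 2.3, 2.5]
opening: 0.02
gripper_force: 40.0
t: 22.55
tool_pos: [0.3866, 0.3386, 0.0882]
orientation: [-1.579, -2.713, -0.003]
force: [-3.1, 9.6, 2.2]
opening: 0.02
gripper_force: 40.0
t: 23.05
tool_pos: [0.3978, 0.3186, 0.0882]
orientation: [-1.58, -2.713, -0.003]
force: [-4.8, 9.8, 3.3]
opening: 0.0198
gripper_force: 40.0
```

```bash
for i in 1; do :; done; python3 inch.py '[0.01, -0.0015, 0, 0, 0, 0.01, -0.0015, 0, 0, 0, 0.01, -0.0015, 0, 0, 0]'; python3 inch.py '[0.01, -0.0015, 0, 0, 0, 0.01, -0.0015, 0, 0, 0]'; python3 inch.py '[0.01, -0.0015, 0, 0, 0, 0.01, -0.0015, 0, 0, 0]'
```

```text
t: 23.35
tool_pos: [0.3998, 0.3149, 0.0882]
orientation: [-1.579, -2.713, -0.003]
force: [-5.0, 9.1, 4.0]
opening: 0.0195
gripper_force: 40.0
t: 23.55
tool_pos: [0.4013, 0.3123, 0.0882]
orientation: [-1.579, -2.713, -0.003]
force: [-4.0, 9.2, 3.3]
opening: 0.0199
gripper_force: 40.0
t: 23.75
tool_pos: [0.4028, 0.3096, 0.0882]
orientation: [-1.579, -2.713, -0.003]
force: [-4.3, 9.5, 3.1]
opening: 0.0198
gripper_force: 40.0
```

```bash
python3 - <<'E'
from h import *
s=robot.read_state();u=np.array([.4923,-.8704]);print((s["tool_pos"][:2]-[.4377,.2476])@u, -(s["force"][:2])@u)
E
```

```text
-0.07118642006837775 10.361553598653575
```

```bash
python3 inch.py '[0.01, -0.0015, 0, 0, 0, 0.01, -0.0015, 0, 0, 0]'|sed -n '2p;4p'; python3 inch.py '[0.01, -0.0015, 0, 0, 0, 0.01, -0.001, 0, 0, 0]'|sed -n '2p;4p'
```

```text
tool_pos: [0.4039, 0.3076, 0.0882]
force: [-8.2, 13.6, 3.5]
tool_pos: [0.4046, 0.3063, 0.0882]
force: [-10.0, 19.2, 3.7]
```

```bash
python3 inch.py '[0.01, -0.001, 0, 0, 0, 0.01, -0.001, 0, 0, 0]'|sed -n '2p;4p'
```

```text
tool_pos: [0.4051, 0.3056, 0.0883]
force: [-13.4, 24.1, 3.5]
```

```bash
python3 inch.py '[0.01, -0.001, 0, 0, 0, 0.01, -0.001, 0, 0, 0]'|sed -n '2p;4p'
```

```text
tool_pos: [0.4054, 0.305, 0.0883]
force: [-15.6, 28.6, 3.0]
```

I batched the steps too coarsely: the hand force is about 32 N, so the row is near 22 N, still under the crush limit. I'll back off and approach again more gently.

```bash
python3 inch.py '[0.01, 0.001, 0, 0, 0, 0.01, 0.001, 0, 0, 0, 0.01, 0.001, 0, 0, 0, 0.01, 0.001, 0, 0, 0]'|sed -n '2p;4p';python3 inch.py '[0.01, 0.001, 0, 0, 0, 0.01, 0.001, 0, 0, 0, 0.01, 0.001, 0, 0, 0]'|sed -n '2p;4p'
```

```text
tool_pos: [0.4053, 0.3053, 0.0882]
force: [-4.1, 6.7, 3.0]
tool_pos: [0.4051, 0.3055, 0.0881]
force: [1.8, -4.3, 5.5]
```

```bash
python3 inch.py '[0.01, 0.001, 0, 0, 0, 0.01, 0.001, 0, 0, 0]'|sed -n '2p;4p';python3 inch.py '[0.01, 0.001, 0, 0, 0, 0.01, 0.001, 0, 0, 0]'|sed -n '2p;4p';python3 inch.py '[0.01, 0.001, 0, 0, 0, 0.01, 0.001, 0, 0, 0]'|sed -n '2p;4p'
```

```text
tool_pos: [0.4048, 0.306, 0.0882]
force: [3.5, -8.9, 6.6]
tool_pos: [0.404, 0.3075, 0.0881]
force: [2.3, -9.0, 5.7]
tool_pos: [0.403, 0.3093, 0.0881]
force: [3.9, -7.8, 7.6]
```

```bash
python3 inch.py '[0.01, -0.001, 0, 0, 0, 0.01, -0.001, 0, 0, 0, 0.01, -0.001, 0, 0, 0, 0.01, 0, 0, 0, 0]'|sed -n '2p;4p'
```

```text
tool_pos: [0.4031, 0.3091, 0.0882]
force: [-4.2, 5.2, 5.9]
```

```bash
python3 inch.py '[0.01, -0.0005, 0, 0, 0, 0.01, -0.0005, 0, 0, 0, 0.01, 0, 0, 0, 0]'|sed -n '2p;4p'
```

```text
tool_pos: [0.4034, 0.3086, 0.0882]
force: [-4.1, 6.7, 5.3]
```

```bash
python3 inch.py '[0.01, -0.0005, 0, 0, 0, 0.01, -0.0005, 0, 0, 0, 0.01, 0, 0, 0, 0]'|sed -n '2p;4p'
```

```text
tool_pos: [0.4038, 0.3078, 0.0882]
force: [-4.8, 6.3, 5.7]
```

```bash
python3 inch.py '[0.01, -0.0005, 0, 0, 0, 0.01, 0, 0, 0, 0, 0.01, 0, 0, 0, 0]'|sed -n '2p;4p'
```

```text
tool_pos: [0.404, 0.3074, 0.0882]
force: [-4.5, 8.0, 6.0]
```

```bash
python3 inch.py '[0.01, -0.0005, 0, 0, 0, 0.01, -0.0005, 0, 0, 0]'|sed -n '2p;4p'; python3 inch.py '[0.01, 0, 0, 0, 0]'|sed -n '2p;4p'
```

```text
tool_pos: [0.4045, 0.3065, 0.0882]
force: [-6.0, 7.2, 4.7]
tool_pos: [0.4046, 0.3065, 0.0882]
force: [-6.4, 7.6, 4.6]
```

```bash
python3 inch.py '[0.01, -0.0005, 0, 0, 0, 0.01, -0.0005, 0, 0, 0]'|sed -n '2p;4p'
```

```text
tool_pos: [0.405, 0.3057, 0.0882]
force: [-6.0, 8.9, 4.9]
```

```bash
python3 - <<'E'
from h import *
d={n:robot.read_camera(n) for n in("side","scene")};pickle.dump(d,open("c8.pkl","wb"))
a=d["side"]["image"][160:250,235:325];b=d["scene"]["image"][170:245,275:345]
a=np.hstack([cv2.resize(a,(450,450),interpolation=cv2.INTER_CUBIC),cv2.resize(b,(350,450),interpolation=cv2.INTER_CUBIC)])
cv2.imwrite("pics/w8.png",a[:,:,::-1])
E
```

```text
(no output)
```

View pics/w8.png

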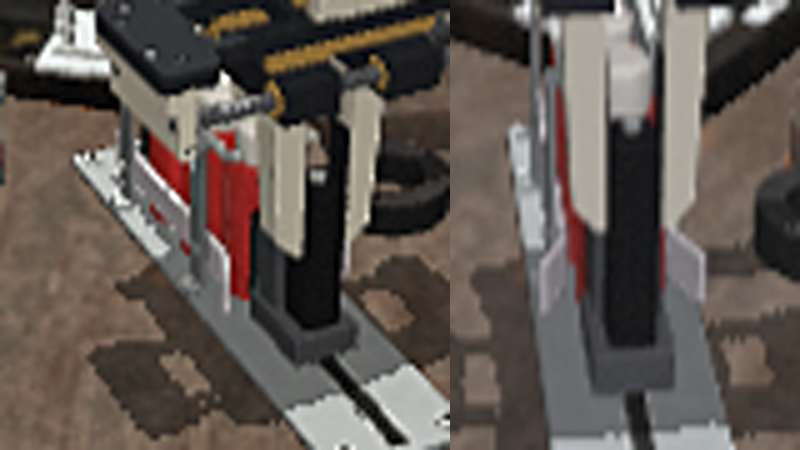

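No can is tipped or deformed and the last one is entering the rails, so the first force rise may have been a jam rather than the pad. I'll keep feeling forward gently.

```bash
python3 inch.py '[0.01, -0.0005, 0, 0, 0, 0.01, -0.0005, 0, 0, 0]'|sed -n '2p;4p'
```

```text
tool_pos: [0.4051, 0.3054, 0.0882]
force: [-7.4, 12.7, 4.9]
```

```bash
python3 inch.py '[0.01, -0.0005, 0, 0, 0, 0.01, -0.0005, 0, 0, 0]'|sed -n '2p;4p'
```

```text
tool_pos: [0.4052, 0.3052, 0.0882]
force: [-9.9, 15.7, 4.7]
```

```bash
python3 inch.py '[0.04, 0, 0, 0, 0, 0.05, 0, 0, 0, 0, 0.06, 0, 0, 0, 0, 0.06, 0, 0, 0, 0, 0.06, 0, 0, -0.02, 0, 0.06, 0, 0, -0.04, 0, 0.06, 0, 0, -0.04, 0, 0.06, 0, 0, 0, -0.132, 0.06, 0, 0, 0, -0.132, 0.06, 0, 0, 0, -0.132, 0.06, 0, 0, 0, -0.132, 0.06, 0, 0, 0, -0.132, 0.06, 0, 0, 0, -0.132, 0.06, 0, 0, 0, -0.132, 0.06, 0, 0, 0, -0.132, 0.06, -0.0354, 0.0169, 0, 0, 0.06, -0.0354, 0.0169, 0, 0, 0.06, 0, 0, 0, 0, 0.06, 0, 0, 0, 0]'
cat > caps.py <<'E'
from h import *
import sys
u=np.array([.4923,-.8704]);v=np.array([.8704,.4923]);O=np.array([.4377,.2476])
r=lambda X:np.round([(X[:2]-O)@u*1e3,(X[:2]-O)@v*1e3],1)
w3=lambda x,y,z:np.r_[O+u*x/1e3+v*y/1e3,z/1e3]
def caps(w,zc=.101):
    h=cv2.cvtColor(w["image"],cv2.COLOR_RGB2HSV);m=((h[...,1]<35)&(h[...,2]>165)).astype('uint8')
    m=cv2.morphologyEx(m,cv2.MORPH_OPEN,np.ones((9,9),'uint8'))
    _,_,st,ce=cv2.connectedComponentsWithStats(m)
    for a,c in zip(st[1:],ce[1:]):
        q=r(plane(w,c,zc))
        if abs(q[1])<15 and -160<q[0]<120: print("cap",a.tolist(),c.round(1),q)
E
python3 - <<'E'
from caps import *
s=robot.read_state();print(s["tool_pos"],r(s["tool_pos"]))
d={n:robot.read_camera(n) for n in("side","wrist","scene")};pickle.dump(d,open("c9.pkl","wb"))
for n in("c1","c9"):
  w=pickle.load(open(n+".pkl","rb"))["wrist"];print(n);caps(w)
  for x in(-129.5,-66):
    e=proj(w,w3(x,0,100)).astype(int);g=w["image"].min(2);S=np.s_[max(e[1]-14,0):e[1]+15,e[0]-14:e[0]+15];m=np.zeros_like(g);m[S]=g[S]>120
    _,_,st,ce=cv2.connectedComponentsWithStats(m)
    for a,c in zip(st[1:],ce[1:]):
      if 40<a[4]<160:print("dot",x,a,c.round(1),r(plane(w,c,.1)))
w=pickle.load(open("c1.pkl","rb"))["wrist"];g=lambda x,y:((x+.5)/2.5-.5+40,(y+.5)/2.5-.5+25)
for z in(.04,.06,.07):print(z,[r(plane(w,g(*p),z)) for p in((45,540),(82,432),(55,545))])
E
```

```text
t: 30.05
tool_pos: [0.4773, 0.3362, 0.1866]
orientation: [0.001, -3.14, 0.002]
force: [-0.4, -0.5, 0.5]
opening: 0.06
gripper_force: 0.0
[0.47734382 0.33621815 0.18660238] [-57.6  78.1]
c1
cap [256, 50, 49, 36, 792] [280.5  68. ] [-110.6  -13.7]
cap [314, 69, 9, 9, 81] [318.  73.] [-1.293e+02  1.000e-01]
cap [190, 95, 53, 55, 1486] [217.3 121. ] [-60.1  -6.5]
cap [168, 147, 21, 16, 222] [177.6 154.6] [-26.2  -1.4]
cap [75, 191, 36, 38, 1017] [ 92.3 209. ] [44.9  0.5]
dot -129.5 [311  66  14  15 149] [317.9  72.9] [-129.4   -0. ]
c9
cap [259, 54, 71, 53, 2149] [291.9  78.8] [-111.9   -8. ]
cap [217, 98, 19, 18, 272] [226.  106.4] [-64.4 -14.8]
cap [157, 143, 36, 35, 1036] [174.2 160.1] [-13.2  -2. ]
cap [119, 174, 28, 29, 680] [132.6 187.9] [24.2 -0.1]
cap [77, 198, 34, 34, 945] [ 93.5 214.1] [60.7  1.8]
dot -66 [235 118  12  12 117] [240.5 123.5] [-67.   -0.4]
0.04 [array([129.6,   3.4]), array([ 93.2, -21.3]), array([127.8,   6.7])]
0.06 [array([113.3,   4.6]), array([ 79.5, -18.4]), array([111.5,   7.6])]
0.07 [array([105.1,   5.2]), array([ 72.6, -16.9]), array([103.4,   8. ])]
```

```bash
python3 inch.py '[0.06, 0.0363, -0.0151, 0, 0, 0.06, 0.0363, -0.0152, 0, 0, 0.06, 0, 0, 0, 0.132, 0.06, 0, 0, 0, 0.132, 0.06, 0, 0, 0, 0.132, 0.06, 0, 0, 0, 0.132, 0.06, 0, 0, 0, 0.132, 0.06, 0, 0, 0, 0.132, 0.06, 0, 0, 0, 0.132, 0.06, 0, 0, 0, 0.132, 0.06, 0, 0, 0, 0, 0.06, 0, 0, 0, 0]' 40
python3 - <<'E'
from caps import *
s=robot.read_state();print(s["tool_pos"],r(s["tool_pos"]),s["force"])
d={n:robot.read_camera(n) for n in("side","wrist","scene")};pickle.dump(d,open("c10.pkl","wb"))
w=d["wrist"];g=w["image"].min(2);e=proj(w,w3(-67,0,100)).astype(int);S=np.s_[e[1]-14:e[1]+15,e[0]-14:e[0]+15];m=np.zeros_like(g);m[S]=g[S]>120
_,_,st,ce=cv2.connectedComponentsWithStats(m)
for a,c in zip(st[1:],ce[1:]):
  if 40<a[4]<160:print("dot",c.round(1),r(plane(w,c,.1)))
def red(c,x0,x1,y0,y1):
    h=cv2.cvtColor(c["image"],cv2.COLOR_RGB2HSV)[y0:y1,x0:x1];m=(((h[...,0]<8)|(h[...,0]>172))&(h[...,1]>130)&(h[...,2]>60)).astype('uint8')
    _,_,st,ce=cv2.connectedComponentsWithStats(m);return [(a.tolist(),c.round(1).tolist()) for a,c in zip(st[1:],ce[1:]) if a[4]>25]
for n in("c8","c9","c10"):
    c=pickle.load(open(n+".pkl","rb"));print(n,red(c["side"],255,300,160,235))
E
```

```text
t: 31.4
tool_pos: [0.4045, 0.3062, 0.1884]
orientation: [1.575, 2.717, 0.001]
force: [-0.2, -0.7, -0.1]
opening: 0.0601
gripper_force: 0.0
[0.40448596 0.30618907 0.18840893] [-67.3  -0.1] [-0.20215768 -0.72080922 -0.11979045]
dot [284. 224.] [-66.9  -0.3]
c8 [([10, 27, 8, 14, 53], [13.7, 33.4]), ([21, 30, 11, 30, 208], [26.0, 42.4])]
c9 [([10, 22, 9, 19, 103], [14.1, 30.3]), ([21, 29, 19, 31, 268], [28.1, 40.8])]
c10 [([10, 18, 9, 23, 125], [13.6, 28.8]), ([21, 29, 19, 31, 263], [28.0, 40.9])]
```

```bash
python3 inch.py '[0.06, 0, 0, 0.04, 0, 0.06, 0, 0, 0.04, 0, 0.06, 0, 0, 0.02, 0, 0.06, 0, 0, 0, 0, 0.01, 0, 0, 0, 0, 0.01, 0, 0, 0, 0, 0.01, 0, 0, 0, 0, 0.01, 0, 0, 0, 0, 0.01, 0, 0, 0, 0, 0.01, 0, 0, 0, 0, 0.01, 0, 0, 0, 0, 0.01, 0, 0, 0, 0, 0.01, 0, 0, 0, 0]' 40|sed -n '1,2p;4,6p';python3 inch.py '[0.01, 0.001, 0, 0, 0, 0.01, 0.001, 0, 0, 0]'|sed -n '2p;4p';python3 inch.py '[0.01, 0.0005, 0, 0, 0, 0.01, 0.0005, 0, 0, 0]'|sed -n '2p;4p';python3 inch.py '[0.01, 0.0005, 0, 0, 0, 0.01, 0.0005, 0, 0, 0]'|sed -n '2p;4p'; python3 inch.py '[0.01, 0.001, 0, 0, 0, 0.01, 0.001, 0, 0, 0]'|sed -n '2p;4p'
```

```text
t: 32.85
tool_pos: [0.4047, 0.3063, 0.0884]
force: [-3.1, -1.5, 6.0]
opening: 0.0197
gripper_force: 40.0
tool_pos: [0.4044, 0.3068, 0.0884]
force: [1.1, -9.8, 7.0]
tool_pos: [0.404, 0.3075, 0.0884]
force: [0.5, -9.8, 6.6]
tool_pos: [0.4036, 0.3083, 0.0883]
force: [2.3, -9.6, 7.3]
tool_pos: [0.4026, 0.3101, 0.0884]
force: [1.1, -8.9, 6.6]
```

```bash
python3 inch.py '[0.01, 0.003, 0, 0, 0, 0.01, 0.003, 0, 0, 0, 0.01, 0.003, 0, 0, 0, 0.01, 0.003, 0, 0, 0, 0.01, 0, 0, 0, 0]'|sed -n '2p;4p'
python3 - <<'E'
from caps import *
d={n:robot.read_camera(n) for n in("side","wrist","scene")};pickle.dump(d,open("c11.pkl","wb"))
def red(c,x0,x1,y0,y1):
    h=cv2.cvtColor(c["image"],cv2.COLOR_RGB2HSV)[y0:y1,x0:x1];m=(((h[...,0]<8)|(h[...,0]>172))&(h[...,1]>130)&(h[...,2]>60)).astype('uint8')
    _,_,st,ce=cv2.connectedComponentsWithStats(m);return [(a.tolist(),c.round(1).tolist()) for a,c in zip(st[1:],ce[1:]) if a[4]>25]
for n in("c8","c9","c10","c11"):
    c=pickle.load(open(n+".pkl","rb"));print(n,red(c["side"],255,300,160,235))
im=d["side"]["image"];p=pickle.load(open("c8.pkl","rb"))["side"]["image"]
for y in(200,206,212,217,219,221):print(y,p[y,272:296,0].tolist(),im[y,272:296,0].tolist(),sep="\n")
c=d["side"]
for x in(-31,-28,-12):print(x,proj(c,w3(x,0,6)),proj(c,w3(x,0,50)),proj(c,w3(x-19,0,6)))
E
```

```text
tool_pos: [0.3965, 0.3209, 0.0884]
force: [1.0, -7.1, 6.6]
c8 [([10, 27, 8, 14, 53], [13.7, 33.4]), ([21, 30, 11, 30, 208], [26.0, 42.4])]
c9 [([10, 22, 9, 19, 103], [14.1, 30.3]), ([21, 29, 19, 31, 268], [28.1, 40.8])]
c10 [([10, 18, 9, 23, 125], [13.6, 28.8]), ([21, 29, 19, 31, 263], [28.0, 40.9])]
c11 [([10, 27, 8, 14, 51], [13.6, 33.4]), ([21, 32, 15, 29, 286], [28.1, 44.0])]
200
[106, 55, 63, 77, 99, 144, 146, 112, 115, 125, 134, 137, 137, 137, 138, 126, 126, 118, 186, 160, 162, 163, 168, 188]
[102, 52, 62, 78, 108, 171, 143, 113, 113, 124, 135, 138, 136, 133, 134, 140, 143, 145, 146, 127, 126, 120, 177, 162]
206
[129, 59, 62, 79, 118, 125, 137, 110, 106, 122, 131, 136, 155, 2, 29, 45, 97, 134, 159, 160, 162, 163, 173, 138]
[127, 59, 61, 80, 119, 135, 134, 107, 107, 121, 132, 133, 135, 138, 142, 147, 71, 21, 81, 136, 130, 116, 181, 161]
212
[109, 62, 63, 82, 105, 122, 114, 155, 221, 109, 127, 138, 147, 7, 30, 39, 40, 38, 54, 53, 14, 2, 20, 6]
[101, 58, 61, 82, 104, 124, 114, 156, 221, 109, 128, 135, 129, 125, 131, 147, 33, 17, 41, 37, 30, 57, 165, 172]
217
[122, 125, 122, 92, 99
[... 198 characters left out ...]

[73, 105, 99, 105, 105, 103, 100, 126, 164, 98, 108, 130, 144, 33, 57, 53, 37, 40, 55, 55, 10, 11, 13, 17]
[75, 106, 97, 105, 105, 105, 99, 126, 164, 98, 107, 126, 138, 140, 144, 153, 7, 31, 39, 39, 37, 53, 52, 30]
221
[61, 66, 101, 109, 106, 105, 102, 128, 197, 100, 102, 105, 116, 31, 36, 42, 64, 54, 57, 63, 6, 12, 13, 14]
[62, 65, 103, 108, 105, 106, 100, 129, 198, 99, 102, 102, 103, 102, 105, 119, 25, 48, 38, 38, 38, 55, 53, 19]
-31 [289.65157093 220.48899545] [290.14219422 205.69739145] [293.4145243  224.67055046]
-28 [289.06718614 219.83960035] [289.54078822 205.06466013] [292.81317725 224.00230912]
-12 [285.99428183 216.42484108] [286.37977121 201.73917649] [289.65157093 220.48899545]
```

```bash
python3 inch.py '[0.01, -0.003, 0, 0, 0, 0.01, -0.003, 0, 0, 0, 0.01, -0.003, 0, 0, 0, 0.01, -0.003, 0, 0, 0, 0.01, -0.003, 0, 0, 0, 0.01, -0.002, 0, 0, 0]'|sed -n '1,2p;4p';python3 inch.py '[0.01, -0.001, 0, 0, 0, 0.01, -0.0005, 0, 0, 0]'|sed -n '2p;4p'
```

```text
t: 34.9
tool_pos: [0.4035, 0.3085, 0.0884]
force: [-8.1, 5.8, 6.3]
tool_pos: [0.4041, 0.3072, 0.0884]
force: [-7.3, 6.8, 5.8]
```

```bash
python3 inch.py '[0.01, -0.0005, 0, 0, 0, 0.01, -0.0005, 0, 0, 0]'|sed -n '2p;4p'
```

```text
tool_pos: [0.4046, 0.3065, 0.0884]
force: [-6.9, 6.8, 6.3]
```

```bash
python3 inch.py '[0.01, -0.0005, 0, 0, 0, 0.01, -0.0003, 0, 0, 0]'|sed -n '2p;4p'
```

```text
tool_pos: [0.4047, 0.3063, 0.0884]
force: [-9.5, 10.7, 5.1]
```

```bash
python3 inch.py '[0.01, -0.0005, 0, 0, 0, 0.01, 0, 0, 0, 0]'|sed -n '2p;4p'
```

```text
tool_pos: [0.4048, 0.3062, 0.0885]
force: [-9.7, 11.0, 5.9]
```

```bash
python3 inch.py '[0.01, -0.0005, 0, 0, 0, 0.01, 0, 0, 0, 0]'|sed -n '2p;4p'
```

```text
tool_pos: [0.4048, 0.3061, 0.0885]
force: [-10.6, 13.1, 6.3]
```

```bash
python3 inch.py '[0.01, 0, 0, 0, 0, 0.01, 0, 0, 0, 0]'|sed -n '2p;4p'; python3 - <<'E'
from plant import robot
import numpy as np
s=robot.read_state();print(s["tool_pos"],-s["force"][:2]@np.array([.4923,-.8704]))
E
```

```text
tool_pos: [0.4048, 0.3061, 0.0885]
force: [-10.5, 13.5, 5.1]
[0.40479355 0.30607105 0.0884503 ] 16.913056212368648
```

```bash
python3 - <<'E'
from caps import *
for n in("c1","c9"):
    w=pickle.load(open(n+".pkl","rb"))["wrist"];im=w["image"];g=cv2.cvtColor(im,cv2.COLOR_RGB2GRAY)
    print(n,"pos",(-w["R"].T@w["t"]).round(3))
    for y in range(196,256,5):
        print(y,g[y,46:100:2].tolist())
    for x,y,z in((90,0,60),(80,0,60),(80,-15,60),(80,15,60),(137,36,6)):print((x,y,z),proj(w,w3(x,y,z)).round(1))
E
```

```text
c1 pos [0.408 0.34  0.315]
196 [118, 168, 187, 193, 195, 190, 181, 165, 136, 98, 76, 72, 57, 66, 104, 126, 201, 209, 208, 221, 223, 224, 224, 223, 219, 196, 187]
201 [194, 189, 178, 162, 130, 85, 66, 67, 69, 72, 73, 121, 173, 125, 135, 206, 221, 225, 225, 225, 225, 225, 225, 225, 225, 225, 225]
206 [122, 79, 58, 56, 56, 56, 53, 49, 50, 54, 84, 181, 177, 82, 171, 219, 225, 225, 225, 225, 225, 225, 225, 225, 225, 225, 225]
211 [56, 57, 58, 78, 96, 93, 89, 84, 77, 74, 172, 187, 112, 52, 105, 208, 225, 225, 225, 225, 225, 225, 225, 225, 225, 225, 225]
216 [57, 60, 103, 115, 114, 110, 106, 103, 97, 140, 193, 138, 58, 47, 28, 66, 189, 224, 225, 225, 225, 225, 225, 225, 225, 225, 225]
221 [57, 68, 104, 107, 108, 110, 113, 114, 132, 192, 160, 69, 50, 34, 18, 16, 15, 72, 158, 206, 221, 225, 225, 225, 225, 226, 224]
226 [67, 84, 97, 102, 96, 93, 93, 109, 183, 177, 86, 50, 41, 20, 16, 16, 14, 16, 14, 12, 22, 63, 105, 142, 147, 169, 186]
231 [87, 89, 89, 92, 93, 95, 100, 171, 185, 110, 53, 46, 21, 18, 17, 18, 16, 17, 15, 34, 91, 145, 167, 171, 170, 169, 170]
236 [96, 96, 98, 103, 102, 106, 135, 
[... 1624 characters left out ...]
182, 109, 52, 39, 23, 52, 84, 99, 115, 135, 168, 181, 180]
236 [11, 10, 9, 10, 47, 94, 94, 91, 90, 89, 89, 90, 91, 95, 100, 98, 103, 103, 105, 106, 107, 109, 108, 111, 111, 144, 173]
241 [12, 11, 9, 7, 68, 109, 101, 98, 98, 97, 97, 100, 100, 100, 100, 94, 94, 97, 96, 98, 108, 153, 179, 190, 194, 192, 183]
246 [15, 10, 11, 8, 93, 106, 102, 96, 98, 106, 106, 102, 104, 105, 98, 106, 131, 160, 184, 188, 193, 189, 177, 167, 162, 163, 164]
251 [10, 13, 10, 11, 90, 97, 95, 96, 97, 95, 97, 100, 112, 171, 187, 193, 192, 185, 168, 137, 107, 103, 100, 107, 156, 161, 140]
(90, 0, 60) [ 92.4 216.4]
(80, 0, 60) [101.7 211. ]
(80, -15, 60) [ 90.9 196.1]
(80, 15, 60) [112.2 225.4]
(137, 36, 6) [107.2 252.3]
```

```bash
python3 - <<'E'
from caps import *
a=pickle.load(open("c1.pkl","rb"))["wrist"];b=pickle.load(open("c9.pkl","rb"))["wrist"]
for z in(.02,.03,.04,.05,.06,.07,.08):
    print(z,[ (r(plane(a,p,z)),r(plane(b,q,z))) for p,q in(((58.3,242),(73.2,232)),((62.5,226),(75.3,226)) ,((71,201),(84,197)))])
E
```

```text
0.02 [(array([146.3,   3.6]), array([143.6,   0.9])), (array([132.6,  -7. ]), array([137.8,  -3.1])), (array([110.2, -22.3]), array([111.7, -22.5]))]
0.03 [(array([138.1,   4.1]), array([136. ,   1.5])), (array([124.9,  -6.2]), array([130.4,  -2.4])), (array([103.2, -20.9]), array([105.1, -21.2]))]
0.04 [(array([129.9,   4.7]), array([128.5,   2. ])), (array([117.1,  -5.3]), array([123. ,  -1.7])), (array([ 96.3, -19.5]), array([ 98.6, -19.9]))]
0.05 [(array([121.8,   5.2]), array([120.9,   2.6])), (array([109.4,  -4.4]), array([115.7,  -1. ])), (array([ 89.3, -18.1]), array([ 92.1, -18.6]))]
0.06 [(array([113.6,   5.7]), array([113.3,   3.1])), (array([101.7,  -3.5]), array([108.3,  -0.3])), (array([ 82.4, -16.7]), array([ 85.5, -17.3]))]
0.07 [(array([105.4,   6.3]), array([105.8,   3.7])), (array([94. , -2.6]), array([100.9,   0.3])), (array([ 75.4, -15.3]), array([ 79., -16.]))]
0.08 [(array([97.2,  6.8]), array([98.2,  4.2])), (array([86.2, -1.7]), array([93.5,  1. ])), (array([ 68.4, -13.9]), array([ 72.5, -14.6]))]
```

```bash
python3 inch.py '[0.01, 0.003, 0, 0, 0, 0.01, 0.003, 0, 0, 0, 0.01, 0.004, 0, 0, 0, 0.01, 0.005, 0, 0, 0, 0.01, 0.005, 0, 0, 0, 0.01, 0.005, 0, 0, 0, 0.01, 0, 0, 0, 0, 0.04, 0, 0, 0, 0, 0.05, 0, 0, 0, 0, 0.06, 0, 0, 0, 0, 0.06, 0, 0, 0, 0, 0.06, 0, 0, -0.02, 0, 0.06, 0, 0, -0.04, 0, 0.06, 0, 0, -0.04, 0, 0.06, 0, 0, 0, 0]'|sed -n '1,2p;4p'; python3 inch.py '[0.06, 0, 0, 0, -0.132, 0.06, 0, 0, 0, -0.132, 0.06, 0, 0, 0, -0.132, 0.06, 0, 0, 0, -0.132, 0.06, 0, 0, 0, -0.132, 0.06, 0, 0, 0, -0.132, 0.06, 0, 0, 0, -0.132, 0.06, 0, 0, 0, -0.132, 0.06, -0.04, 0.0093, 0, 0, 0.06, -0.0402, 0.0093, 0, 0, 0.06, 0, 0, 0, 0, 0.06, 0, 0, 0, 0]'|sed -n '1,2p'
python3 - <<'E'
from caps import *
s=robot.read_state();print(s["tool_pos"])
d={n:robot.read_camera(n) for n in("side","wrist","scene")};pickle.dump(d,open("c12.pkl","wb"))
w=d["wrist"]
for n in("c1","c9","c12"):print(n);caps(pickle.load(open(n+".pkl","rb"))["wrist"],.096)
g=cv2.cvtColor(w["image"],cv2.COLOR_RGB2GRAY);print((-w["R"].T@w["t"]).round(4))
for y in range(191,246,5):print(y,g[y,46:110:2].tolist())
for x in range(-96,-60,4):
    e=proj(w,w3(x,0,100)).astype(int);
m=(w["image"].min(2)>120).astype('uint8');_,_,st,ce=cv2.connectedComponentsWithStats(m)
for a,c in zip(st[1:],ce[1:]):
    q=r(plane(w,c,.1))
    if 40<a[4]<160 and abs(q[1])<5:print("dot?",c,q)
E
```

```text
t: 37.6
tool_pos: [0.3971, 0.3273, 0.1946]
force: [0.6, 0.4, 0.7]
t: 38.8
tool_pos: [0.4742, 0.3435, 0.1862]
[0.47422047 0.34350752 0.18619643]
c1
cap [256, 50, 49, 36, 792] [280.5  68. ] [-111.   -14.5]
cap [314, 69, 9, 9, 81] [318.  73.] [-130.1   -0.3]
cap [190, 95, 53, 55, 1486] [217.3 121. ] [-59.3  -7.1]
cap [168, 147, 21, 16, 222] [177.6 154.6] [-24.6  -1.8]
cap [75, 191, 36, 38, 1017] [ 92.3 209. ] [48.1  0.1]
c9
cap [259, 54, 71, 53, 2149] [291.9  78.8] [-112.4   -8.6]
cap [157, 143, 36, 35, 1036] [174.2 160.1] [-11.5  -2.5]
cap [119, 174, 28, 29, 680] [132.6 187.9] [26.7 -0.5]
cap [77, 198, 34, 34, 945] [ 93.5 214.1] [64.   1.4]
c12
cap [257, 56, 65, 46, 1759] [288.7  78.7] [-118.5   -8.8]
cap [200, 123, 16, 15, 204] [207.6 130.1] [-52.2  -7.4]
cap [147, 148, 36, 35, 1028] [164.4 164.5] [-11.8  -2.4]
cap [108, 179, 28, 29, 665] [121.5 193.2] [27.8 -0.5]
cap [67, 202, 35, 34, 947] [ 84.  218.4] [63.9  1.4]
[0.4052 0.3438 0.3309]
191 [164, 157, 113, 111, 151, 91, 56, 57, 89, 152, 183, 192, 195, 191, 182, 164, 134, 88, 47, 48, 63, 81, 78, 80, 81, 86, 93, 86, 81, 77, 124, 192]

[... 898 characters left out ...]
224, 206, 201, 201, 144, 92, 91, 92]
226 [59, 61, 78, 92, 99, 98, 103, 106, 110, 106, 151, 187, 190, 224, 225, 225, 225, 224, 225, 225, 225, 224, 225, 225, 218, 191, 200, 189, 105, 91, 99, 110]
231 [8, 51, 93, 100, 104, 103, 102, 102, 100, 126, 190, 148, 62, 62, 141, 195, 217, 222, 224, 223, 223, 220, 207, 190, 196, 188, 138, 120, 148, 163, 183, 192]
236 [9, 95, 101, 99, 98, 99, 94, 95, 109, 175, 161, 77, 57, 45, 69, 94, 102, 102, 108, 115, 122, 148, 170, 164, 162, 174, 187, 194, 194, 187, 173, 156]
241 [13, 93, 100, 99, 93, 91, 88, 92, 97, 95, 99, 99, 96, 97, 98, 101, 104, 106, 108, 113, 154, 179, 190, 194, 191, 182, 163, 129, 156, 141, 75, 66]
dot? [255.71428571 113.08791209] [-87.8  -0.3]
```

```bash
python3 - <<'E'
from caps import *
c=pickle.load(open("c0.pkl","rb"));S=c["side"]
for p in((250,175),(243,100),(285,62),(300,100),(268,170)):print(p,[plane(S,p,z).round(2).tolist() for z in(0,.1,.2,.3)])
X=tri((S,(243,150)),(c["scene"],(297,110)));print(X)
X=tri((S,(249,104)),(c["scene"],(298,94)));print(X)
E
```

```text
(250, 175) [[0.54, 0.05, 0.0], [0.52, 0.22, 0.1], [0.5, 0.39, 0.2], [0.48, 0.57, 0.3]]
(243, 100) [[0.64, -0.6, 0.0], [0.6, -0.32, 0.1], [0.56, -0.03, 0.2], [0.53, 0.26, 0.3]]
(285, 62) [[0.47, -1.27, 0.0], [0.46, -0.87, 0.1], [0.46, -0.47, 0.2], [0.45, -0.06, 0.3]]
(300, 100) [[0.39, -0.62, 0.0], [0.4, -0.33, 0.1], [0.4, -0.04, 0.2], [0.41, 0.25, 0.3]]
(268, 170) [[0.49, 0.01, 0.0], [0.48, 0.19, 0.1], [0.47, 0.37, 0.2], [0.46, 0.55, 0.3]]
(array([0.52228844, 0.16913724, 0.18092317]), [np.float64(40.09526289127037), np.float64(40.09526289127038)])
(array([0.53584671, 0.07210661, 0.22612952]), [np.float64(0.5415894517655613), np.float64(0.541589451765399)])
```

```bash
python3 inch.py '[0.06, 0, 0, -0.045, 0, 0.06, 0, -0.02, -0.04, 0, 0.06, -0.02, -0.03, -0.035, 0, 0.06, -0.02, -0.04, 0, 0, 0.06, -0.02, -0.04, 0, 0, 0.06, -0.014, -0.023, 0, 0, 0.06, 0, 0, 0, 0, 0.06, 0, 0, 0, 0]'|sed -n '1,2p'
python3 - <<'E'
from caps import *
d={n:robot.read_camera(n) for n in("wrist",)};pickle.dump(d,open("c13.pkl","wb"));w=d["wrist"];im=w["image"]
print((-w["R"].T@w["t"]).round(3))
caps(w,.1)
for y in(-10,0,10):
  for z in(40,65):
    print("y",y,"z",z)
    print([(x,*[int(t) for t in im[tuple(proj(w,w3(x,y,z)).round().astype(int)[::-1])]]) for x in range(60,126,3)])
E
```

```text
t: 39.75
tool_pos: [0.5478, 0.191, 0.3082]
[0.479 0.191 0.452]
cap [479, 0, 24, 37, 630] [489.3  16.9] [-154.7   14.7]
cap [425, 17, 9, 10, 90] [429.   21.5] [-102.8  -10.5]
cap [337, 67, 25, 25, 523] [349.  79.] [-12.   -2.3]
cap [307, 89, 23, 24, 474] [318.  100.5] [25.2  0.4]
cap [276, 109, 22, 21, 398] [286.4 119.2] [62.7  0.5]
y -10 z 40
[(60, 195, 193, 186), (63, 194, 191, 185), (66, 190, 187, 181), (69, 181, 176, 169), (72, 225, 180, 173), (75, 218, 96, 88), (78, 159, 55, 51), (81, 63, 38, 37), (84, 49, 48, 47), (87, 134, 135, 132), (90, 211, 213, 209), (93, 193, 195, 191), (96, 189, 192, 191), (99, 135, 137, 136), (102, 94, 94, 96), (105, 120, 122, 125), (108, 130, 132, 134), (111, 116, 117, 120), (114, 101, 103, 105), (117, 80, 82, 83), (120, 133, 136, 134), (123, 189, 194, 191)]
y -10 z 65
[(60, 191, 189, 182), (63, 185, 183, 177), (66, 179, 177, 170), (69, 181, 176, 169), (72, 225, 172, 165), (75, 184, 71, 65), (78, 114, 43, 40), (81, 47, 48, 46), (84, 118, 119, 116), (87, 215, 217, 213), (90, 180, 182, 180), (93, 180, 183, 182), (96, 182, 184, 183), (99, 98, 100, 100), (1
[... 1316 characters left out ...]
190), (96, 189, 191, 190), (99, 189, 192, 191), (102, 191, 193, 192), (105, 191, 194, 192), (108, 191, 194, 193), (111, 190, 193, 191), (114, 189, 192, 190), (117, 190, 193, 192), (120, 190, 192, 191), (123, 189, 192, 191)]
y 10 z 65
[(60, 197, 194, 188), (63, 193, 191, 184), (66, 189, 187, 180), (69, 169, 167, 160), (72, 161, 124, 118), (75, 160, 61, 56), (78, 144, 49, 45), (81, 127, 110, 108), (84, 184, 188, 186), (87, 188, 192, 190), (90, 188, 191, 190), (93, 188, 191, 190), (96, 189, 192, 191), (99, 190, 193, 192), (102, 190, 193, 192), (105, 190, 193, 192), (108, 191, 194, 193), (111, 189, 192, 190), (114, 190, 193, 192), (117, 190, 192, 191), (120, 189, 192, 191), (123, 189, 192, 191)]
```

```bash
python3 - <<'E'
from caps import *
w=pickle.load(open("c13.pkl","rb"))["wrist"];im=w["image"].astype(int)
print("      "+"".join(f"{x:4d}" for x in range(66,130,3)))
for y in range(-30,32,3):
    s=""
    for x in range(66,130,3):
        p=im[tuple(proj(w,w3(x,y,50)).round().astype(int)[::-1])]
        s+=f"{int(p.mean()):3d}"+("R" if p[0]>p[1]+35 else " ")
    print(f"{y:4d}  ",s)
E
```

```text
66  69  72  75  78  81  84  87  90  93  96  99 102 105 108 111 114 117 120 123 126 129
 -30   127 178 187 160 163 189 189 185 120  78 148 181 190 180 180 188 189 188 202 189 192 138 
 -27   159 185 181 189 184 188 191 188 171 165 190 176 176 185 177 182 189 212 188 212 192 148 
 -24   148 218 212 214 218 204 217 218 217 210 212 213 201 199 182 187 164 208 150 202 194 136 
 -21   112 118 138 145 124 126 130 132 121 125 137  96 101 107 100 186 191 184 188 194 191 166 
 -18    82R102R125 127 207 154 134 173 127  88 104 151  84  89  97  82 155 189 186 181 190 141 
 -15   105R 84R102R 86R 87 210 207 167 158 119 151 164  91 117 128 126  81 129 181 187 187 122 
 -12   172 157R145R 97R 69R 53 153 196 169 175 197 161 103 121 132 127  99  64 119 169 193 155 
  -9   188 179 192R134R 87R 38  48 106 202 190 190 131 107 128 132 111  85 125 179 192 192 155 
  -6   189 189 213 193 111R 80R 63  41  85 184 188 160 183 160 117  97 130 180 188 189 192 151 
  -3   190 189 212 210 149R 77R 57  33  36  54 145 205 196 170 121  73 102  63  70  83 183 129 
   0   191 189 191 207 133R 91R 46  54  37  26  48 12
[... 301 characters left out ...]
 190 190 190 191 190 191 171 
  12   165 148 117R 87R 76R148 189 190 190 189 189 190 191 192 192 191 190 191 191 191 192 164 
  15   117R102R 79R 64R125 169 182 184 181 177 189 187 186 189 192 191 190 191 192 192 193 163 
  18   145 143 137 143 147 185 175 205 200 197 184 179 198 193 182 191 190 187 186 187 195 134 
  21   146 149 136 139 182 212 197 202 203 203 207 188 203 198 179 191 189 206 222 201 188 167 
  24   117 124 125 104  86 164 186 183 135 165 181 183 184 186 190 191 188 211 124 146 197 163 
  27   128 127 127 119 108 143 184 181 164 190 190 190 192 193 194 192 192 205 192 194 193 152 
  30   123 125 126 126 120 139 135 170 173 185 187 187 188 178 180 182 183 186 180 183 187 149
```

```bash
python3 - <<'E'
from caps import *
c1=pickle.load(open("c1.pkl","rb"))["wrist"];c9=pickle.load(open("c9.pkl","rb"))["wrist"];c12=pickle.load(open("c12.pkl","rb"))["wrist"];w=pickle.load(open("c13.pkl","rb"))["wrist"]
for z in(.04,.06,.068,.08):
    print(z,"c1",[r(plane(c1,p,z)).tolist() for p in((70,203),(67.5,211),(64,221),(61,231),(58.5,240))],"c9",[r(plane(c9,p,z)).tolist() for p in((77,221),(73.5,231))],"c12",[r(plane(c12,p,z)).tolist() for p in((68,226),(64.5,236))])
im=w["image"].astype(int)
for z in(65,):
  for y in range(-20,12,2):
    xs=np.arange(74,116,1.);v=np.array([im[tuple(proj(w,w3(x,y,z)).round().astype(int)[::-1])].mean() for x in xs])
    print(y,"darkest x",xs[v.argmin()],int(v.min()),"bright x",xs[v.argmin():][:14][v[v.argmin():][:14].argmax()])
E
```

```text
0.04 c1 [[98.2, -18.5], [104.6, -13.9], [113.1, -8.2], [121.3, -2.3], [128.6, 3.3]] c9 [[118.6, -4.8], [127.6, 1.4]] c12 [[120.5, -4.2], [129.6, 2.0]]
0.06 c1 [[84.1, -15.8], [90.1, -11.5], [97.9, -6.3], [105.5, -0.7], [112.3, 4.4]] c9 [[104.1, -3.2], [112.5, 2.5]] c12 [[105.4, -2.6], [113.9, 3.2]]
0.068 c1 [[78.5, -14.7], [84.3, -10.5], [91.8, -5.5], [99.2, -0.1], [105.8, 4.9]] c9 [[98.4, -2.6], [106.5, 3.0]] c12 [[99.3, -1.9], [107.5, 3.7]]
0.08 c1 [[70.0, -13.0], [75.5, -9.1], [82.8, -4.3], [89.8, 0.8], [96.0, 5.6]] c9 [[89.7, -1.6], [97.5, 3.7]] c12 [[90.2, -1.0], [98.1, 4.4]]
-20 darkest x 105.0 75 bright x 111.0
-18 darkest x 95.0 64 bright x 99.0
-16 darkest x 93.0 81 bright x 98.0
-14 darkest x 76.0 64 bright x 83.0
-12 darkest x 78.0 56 bright x 85.0
-10 darkest x 81.0 47 bright x 87.0
-8 darkest x 82.0 35 bright x 90.0
-6 darkest x 85.0 32 bright x 92.0
-4 darkest x 86.0 27 bright x 95.0
-2 darkest x 88.0 25 bright x 99.0
0 darkest x 91.0 25 bright x 100.0
2 darkest x 94.0 34 bright x 104.0
4 darkest x 99.0 34 bright x 111.0
6 darkest x 102.0 46 bright x 109.0
8 darkest x 79.0 86 bright x 86.0
10 darkest x 77.0 75 bright x 89.0
```

```bash
python3 inch.py '[0.06, 0.0307, 0.0266, 0, 0, 0.06, 0.0307, 0.0266, 0, 0, 0.06, 0.0307, 0.0266, 0, 0, 0.06, 0.0306, 0.0266, 0.03, 0, 0.06, 0.0306, 0.0266, 0.04, 0, 0.06, 0, 0, 0.04, 0.132, 0.06, 0, 0, 0, 0.132, 0.06, 0, 0, 0, 0.132, 0.06, 0, 0, 0, 0.132, 0.06, 0, 0, 0, 0.132, 0.06, 0, 0, 0, 0.132, 0.06, 0, 0, 0, 0.132, 0.06, 0, 0, 0, 0.132, 0.06, 0, 0, 0, 0, 0.06, 0, 0, 0, 0]'|sed -n '1,2p'
python3 - <<'E'
from caps import *
s=robot.read_state();print(s["tool_pos"],r(s["tool_pos"]))
w=robot.read_camera("wrist");m=(w["image"].min(2)>120).astype('uint8');_,_,st,ce=cv2.connectedComponentsWithStats(m)
for a,c in zip(st[1:],ce[1:]):
    q=r(plane(w,c,.1))
    if 40<a[4]<160 and abs(q[1])<8:print("dot?",c,q)
E
```

```text
t: 41.3
tool_pos: [0.3981, 0.3212, 0.203]
[0.39808083 0.32119233 0.20297   ] [-83.6   1.7]
dot? [282.06060606 213.15151515] [-87.7  -0.2]
dot? [283.17073171 362.54471545] [50.8  1.6]
```

```bash
python3 inch.py '[0.06, 0.004, -0.002, 0.02, 0, 0.06, 0, 0, 0.04, 0, 0.06, 0, 0, 0.04, 0, 0.06, 0, 0, 0.0145, 0, 0.06, 0, 0, 0, 0, 0.01, 0, 0, 0, 0, 0.01, 0, 0, 0, 0, 0.01, 0, 0, 0, 0, 0.01, 0, 0, 0, 0, 0.01, 0, 0, 0, 0, 0.01, 0, 0, 0, 0, 0.01, 0, 0, 0, 0, 0.01, 0, 0, 0, 0, 0.01, 0, 0, 0, 0]' 40|sed -n '1,2p;4,6p'; python3 inch.py '[0.01, -0.003, 0, 0, 0, 0.01, -0.004, 0, 0, 0, 0.01, -0.004, 0, 0, 0, 0.01, -0.004, 0, 0, 0, 0.01, -0.002, 0, 0, 0]'|sed -n '2p;4p'
```

```text
t: 42.75
tool_pos: [0.3953, 0.323, 0.0888]
force: [-2.5, -1.2, 5.9]
opening: 0.0197
gripper_force: 40.0
tool_pos: [0.4029, 0.3095, 0.0888]
force: [-7.3, 7.0, 6.0]
```

```bash
python3 inch.py '[0.01, -0.001, 0, 0, 0, 0.01, -0.001, 0, 0, 0, 0.01, -0.0005, 0, 0, 0]'|sed -n '2p;4p'
```

```text
tool_pos: [0.4041, 0.3074, 0.0888]
force: [-6.7, 7.4, 6.2]
```

```bash
python3 inch.py '[0.01, -0.0005, 0, 0, 0, 0.01, -0.0005, 0, 0, 0]'|sed -n '2p;4p'
```

```text
tool_pos: [0.4045, 0.3066, 0.0888]
force: [-6.4, 6.5, 5.5]
```

```bash
python3 inch.py '[0.01, -0.0005, 0, 0, 0, 0.01, 0, 0, 0, 0]'|sed -n '2p;4p'
```

```text
tool_pos: [0.4048, 0.3061, 0.0888]
force: [-5.7, 6.1, 5.8]
```

```bash
python3 inch.py '[0.01, -0.0005, 0, 0, 0, 0.01, 0, 0, 0, 0]'|sed -n '2p;4p'
```

```text
tool_pos: [0.405, 0.3057, 0.0888]
force: [-6.0, 6.4, 6.3]
```

```bash
python3 inch.py '[0.01, -0.0005, 0, 0, 0, 0.01, 0, 0, 0, 0]'|sed -n '2p;4p'
```

```text
tool_pos: [0.4052, 0.3053, 0.0888]
force: [-7.4, 5.7, 6.1]
```

```bash
python3 inch.py '[0.01, -0.0005, 0, 0, 0, 0.01, 0, 0, 0, 0]'|sed -n '2p;4p'
```

```text
tool_pos: [0.4054, 0.305, 0.0888]
force: [-7.8, 7.5, 6.0]
```

```bash
python3 inch.py '[0.01, -0.0005, 0, 0, 0, 0.01, 0, 0, 0, 0]'|sed -n '2p;4p'
```

```text
tool_pos: [0.4054, 0.3049, 0.0888]
force: [-7.5, 9.8, 5.8]
```

```bash
python3 inch.py '[0.01, -0.0005, 0, 0, 0, 0.01, 0, 0, 0, 0]'|sed -n '2p;4p'
```

```text
tool_pos: [0.4055, 0.3048, 0.0888]
force: [-9.6, 11.8, 5.7]
```

```bash
python3 inch.py '[0.01, -0.0003, 0, 0, 0, 0.01, 0, 0, 0, 0]'|sed -n '2p;4p'; python3 inch.py '[0.04, 0, 0, 0, 0, 0.05, 0, 0, 0, 0, 0.06, 0, 0, 0, 0, 0.06, 0, 0, 0, 0, 0.06, 0, 0, -0.02, 0, 0.06, 0, 0, -0.04, 0, 0.06, 0, 0, -0.04, 0, 0.06, 0, 0, 0, 0, 0.06, 0, 0, 0, 0]'|sed -n '1,2p;4p'
python3 - <<'E'
from caps import *
w=robot.read_camera("wrist");m=(w["image"].min(2)>120).astype('uint8');_,_,st,ce=cv2.connectedComponentsWithStats(m)
for a,c in zip(st[1:],ce[1:]):
    q=r(plane(w,c,.1))
    if 40<a[4]<160 and abs(q[1])<8:print("dot?",c,q)
E
```

```text
tool_pos: [0.4055, 0.3048, 0.0888]
force: [-10.0, 12.1, 5.5]
t: 46.05
tool_pos: [0.4078, 0.3025, 0.1895]
force: [-0.7, -0.6, -0.1]
dot? [282.61111111 217.18055556] [-67.   -0.2]
```

```bash
python3 -c "
from plant import robot
print(robot.close_job())"
```

```text
the job is handed in; nothing more can be done
None
```

The job is handed in at about 46 s: all three cans stood upright in single file and the jaw was set at about 15.5 N on the hand (roughly 6 N in the row), but three doubts remain. The first clamp pass briefly loaded the row to about 22 N, near the 25 N crush limit; the row did not spring back when I withdrew the jaw, and the pad looked skewed, so it may be wedged rather than truly sprung; and I viewed 11 pictures, one over the limit of 10.

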